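# Set out the fittings and clamp the gauge plates

## Robot

A 6-joint arm with a two-finger parallel gripper is mounted at the origin on the work surface. World frame = base frame: x ahead of the robot, y to its left, z up, the work surface at z = 0. Lengths are in m, angles in rad, forces in N, time in s.
With the tool pointing down it reaches from about 0.275 to 0.75 m from the base axis. Payload 10.2 kg.
Tool frame: the origin (TCP) lies on the centre line of the jaws, within the pads' length; the fingertips stand 8 mm ahead of it and the grasp point (between the pads) lies 11 mm behind it (bot.tips_ahead is the z of the fingertips in the tool frame, in m); z points along the fingers, x is the direction in which the jaws open and shut, and the axes are right-handed (so a half turn about z gives the same grasp; the last joint's range is limited). The gripper opens to 88 mm and grips with 3 to 60 N. Pads are 18 mm wide; open, the fingers measure 123 mm over their backs; the gripper's body (75 mm by 187 mm) begins 45 mm behind the grasp point.
Start: joints at [1.068, 0.313, 1.498, -0, 1.331, -0.223], TCP at [0.145, 0.505, 0.212] pointing down, gripper open.
Joint ranges: [-2.94, 2.94], [-0.97, 2.17], [0.19, 2.56], [-1.23, 4.37], [0.02, 3.11], [-2.88, 2.88]. Speed limits (rad/s): [2.39, 2.39, 3.01, 3.14, 3.14, 3.14].

## Interface

Orientations are given as a rotation vector (axis times angle).
In Python, from bench import telemetry, grab_frame, job_done, bot gives the robot as it stands.
- The arm moves only by the tool step_arm, never from a script. Its argument "steps" is a list of rows, each an object of numbers: "dx", "dy", "dz": the shift along the tool's x, y, z in m; "ax", "ay", "az": the turn, a rotation vector about the tool's x, y, z in degrees; "fingers": the closure in counts, from 0 (fully open) to 255 (shut). In form: [{"dx": .., "dy": .., "dz": .., "ax": .., "ay": .., "az": .., "fingers": ..}, ...]. A call has 1 to 10 rows; each row is the pose to reach, as a shift and turn from the pose commanded when the call began, along the tool's axes at that moment; what a row does not reach only later rows make up. A row lasts 1/10 s, in which the tool goes at most 50 mm and 8.59 degrees, less where a joint would pass 70% of its speed; a pose out of reach is approached as far as the arm can. A call with a gripper value outside its range is refused whole. The fingers move at their own pace and stop on an object; "newtons" is the grip in N (left out, the last holds). Time passes only in rows, so rows that repeat a pose let the fingers close. It gives the time, the measured TCP pose, the force and the opening at its end, in the units of the state.
- telemetry.observe(): the state, without advancing time (a new reading comes with each control period).
- grab_frame(name): name is "scene" or "top" or "wrist"; returns a dict with "image" (384x512x3 uint8, red, green, blue), "mtx" (3x3 intrinsics, pixels), "T" (4x4, takes a point from camera to world coordinates); the wrist camera has in their place "T_tool_cam" (4x4, takes a point from camera to tool coordinates, whose origin is the TCP and whose axes are the tool frame's). Camera axes: x right, y up, looking along -z (the intrinsics and any distortion apply to the point x, -y, -z); pixel columns grow to the right and rows downward; lengths in m; the calibration is good to about 2 mm. A picture is of the moment at which its call begins: read the wrist's pose just before it. There is no depth.
- job_done(): hands the job in, once; it reports no verdict.
The state is a dict: "t": time; "joints": joint angles; "dq": joint speeds; "joint_torque": joint torques, N m; "position": TCP position; "tool_rot": TCP orientation; "wrist_force": force on the tool from outside, world axes, zero at the start; "torque": the same for the moment, N m; "gripper_width": finger opening in m.
Only numpy, scipy, OpenCV 4.12 (cv2) and the standard library are available. Lean on these libraries where they do the work, as an engineer would, in place of code of your own. Each camera call takes 0.05 s, during which the arm holds its last target. There are 200 camera calls.

## Task

Get this demonstration table ready: swing the gauge holder's weighted arm up and back, lay all the grey gauge plates flat on its bed in one neat, centred pile, lengthwise along the bed, and bring the arm down again so that it rests on the pile. Set every loose copper fitting that is on the table in its own drawn outline on the white board, sitting flat and pointing as drawn. Not all pieces are there every time; leave the tape measure, the tin and the markers where they are.

Things in the scene. Friction and masses are not known exactly. Their poses are not given: they have to be found in the camera images.
- plate1: Flat grey plastic gauge plate, 80 x 50 x 10 mm, 0.06 to 0.11 kg, with two dark round marks on top; lies flat on the table. Origin: centre of the underside; x along the 80 mm length, y along the 50 mm width, z up. Two or three plates, all alike, are present. Present in some starts only (None when absent). 
- plate2: Second gauge plate, like plate1. Present in some starts only (None when absent). 
- plate3: Third gauge plate, like plate1. Present in some starts only (None when absent). 
- bed (a point): Centre of the top face of the gauge holder's bed, where the plates are piled lengthwise along x. Holder: fixed, placed differently each time; the aluminium bed is 90 mm (x) by 34 mm (y), its top 20 mm above the table, so a plate overhangs it by 8 mm each side. x points from the bed to the hinge, z up. Dark foot 6 mm thick under it: x -75 to 125, y -55 to 55 mm.
- hinge (a point): Middle of the arm's hinge axis, 85 mm from the bed's centre along the bed's x, 52 mm above the table; the axis runs along the bed's y. Hinge post: 16 x 42 mm, 62 mm high.
- clamp (a joint): Angle (rad) of the holder's weighted arm, an aluminium bar with a black round nose, 0.2 kg, no spring, lightly damped. 0 = down and level along the bed's -x, nose 1 mm above the bed's centre; grows as it swings up and back, stop at 1.9. Let go below 1.3 it falls shut, beyond 1.7 it stays open on its stop. On one, two or three plates it rests at about 0.11, 0.22 or 0.34.
- clamp_handle (a point): Centre of the black round handle at the arm's end: 18 mm in diameter, 24 mm long along the bed's y, free at both ends, to be pinched along y. Arm at 0: 104 mm from the hinge axis towards the bed's -x and 24 mm above the axis (76 mm above the table); it circles the hinge at 107 mm. The bar below it is 14 mm wide.
- tee: Copper pipe tee lying flat, tubes 26 mm in diameter, 0.08 to 0.17 kg: a straight run 60 mm long along y centred on the origin and one branch along +x ending 38 mm from the origin. Origin at the tube axes, 13 mm above what it lies on; z up (either face may be up); flat run ends. Present in some starts only (None when absent). 
- tee_tip (a point): End of the tee's branch: 38 mm along the tee's x from its origin. Present in some starts only (None when absent). 
- elbow: Copper 90 degree pipe elbow lying flat, tubes 26 mm in diameter, 0.08 to 0.17 kg. Its corner lies at x = -18 mm; from there two straight legs, each 46 mm long, run at +45 and -45 degrees from +x to ends at x = 14.5, y = +-32.5 mm. Origin level with the tube axes, 13 mm above what it lies on; z up (either face may be); symmetric about x. Absent (None) in some starts.
- elbow_tip (a point): Point on the elbow's x axis 32 mm ahead of its origin, in the open mouth between the legs: tells which way it points. Present in some starts only (None when absent). 
- coupling: Copper coupling standing on end: plain short open tube, 55 mm outer diameter, 4 mm wall, 36 mm high. 0.08 to 0.17 kg. Origin: centre of the underside. Present in some starts only (None when absent). 
- reducer: Copper reducer standing on its wide end: lower part 44 mm in diameter and 22 mm high, upper part 28 mm in diameter, 40 mm high in all. 0.08 to 0.17 kg. Origin: centre of the underside. Present in some starts only (None when absent). 
- board: White layout board, 200 x 200 x 5 mm, fixed flat on the table, placed differently each time, with four dark outlines drawn on it: tee, elbow, large circle, and two concentric smaller circles. Origin: centre of its underside; z up.
- spot_tee (a point): Where the tee's origin belongs, 13 mm above the board's top face.
- spot_tee_tip (a point): Where the tee's branch end belongs.
- spot_elbow (a point): Where the elbow's origin belongs, 13 mm above the board's top face.
- spot_elbow_tip (a point): Where the point elbow_tip belongs.
- spot_coupling (a point): Centre of the large circle (60 mm), on the board's top face: the coupling's place.
- spot_reducer (a point): Centre of the two concentric circles (49 and 31 mm), on the board's top face: the reducer's place.
- tape: Bystander among the task's things: black tape measure, 56 x 50 x 30 mm. Origin under its centre.
- tin: Bystander among the task's things: small closed metal tin, 50 mm in diameter, 40 mm high. Origin under its centre.
- marker1: Bystander: marker pen with black cap, about 125 x 12 x 12 mm, beyond the task's things; it lies along its x, from the cap's end at -80 to +42 mm of its origin.
- marker2: Bystander: another marker pen, like marker1, beyond the holder.

How it is judged:
On the way, in this order (a step that is already met when the one before it is completed fails the run):
1. the holder's arm is swung up and back (value of joint clamp above 1.4 rad), for 0.2 s.
2. all plates lie on the bed and the arm is down on the pile (x of plate1 in the frame of bed between -0.015 and 0.015 m and y of plate1 in the frame of bed between -0.012 and 0.012 m and z of plate1 in the frame of bed between -0.004 and 0.026 m and angle between the x axis of each of plate1, plate2, plate3 and the x axis of bed, either way round below 0.2 rad and angle between each of plate1, plate2, plate3's own z axis and vertical below 0.1 rad and linear speed of each of plate1, plate2, plate3 below 0.02 m/s and x of plate2 in the frame of bed between -0.015 and 0.015 m and y of plate2 in the frame of bed between -0.012 and 0.012 m and z of plate2 in the frame of bed between -0.004 and 0.026 m and x of plate3 in the frame of bed between -0.015 and 0.015 m and y of plate3 in the frame of bed between -0.012 and 0.012 m and z of plate3 in the frame of bed between -0.004 and 0.026 m and value of joint clamp between 0.08 and 0.48 rad and velocity of joint clamp between -0.05 and 0.05 rad/s), for 0.2 s.
At the end, for the whole second after the job is handed in: All plates lie flat in the pile, within 15 mm along and 12 mm across the bed and 0.2 rad of square; the arm rests on them (0.08 to 0.48 rad); each fitting sits flat on the board within 10 mm of its spot, the tee and elbow tips within 14 mm of theirs; all at rest (all of step 2 and horizontal distance between tee and spot_tee below 0.01 m and z of tee in the frame of spot_tee between -0.006 and 0.006 m and angle between the z axis of each of tee, elbow and the z axis of board, either way round below 0.12 rad and linear speed of each of tee, elbow, coupling, reducer below 0.02 m/s and horizontal distance between tee_tip and spot_tee_tip below 0.014 m and horizontal distance between elbow and spot_elbow below 0.01 m and z of elbow in the frame of spot_elbow between -0.006 and 0.006 m and horizontal distance between elbow_tip and spot_elbow_tip below 0.014 m and horizontal distance between coupling and spot_coupling below 0.01 m and z of coupling in the frame of spot_coupling between -0.006 and 0.006 m and angle between each of coupling, reducer's own z axis and vertical below 0.12 rad and horizontal distance between reducer and spot_reducer below 0.01 m and z of reducer in the frame of spot_reducer between -0.006 and 0.006 m); the robot touches nothing.
It fails at once if the tape is moved more than 60 mm or knocked over (distance of tape from where it was at the start of the episode above 0.06 m or angle between tape's own z axis and vertical above 0.8 rad).
It fails at once if the tin is moved more than 60 mm or knocked over (distance of tin from where it was at the start of the episode above 0.06 m or angle between tin's own z axis and vertical above 0.8 rad).
It fails at once if the marker1 is moved more than 60 mm or knocked over (distance of marker1 from where it was at the start of the episode above 0.06 m or angle between marker1's own z axis and vertical above 0.8 rad).
It fails at once if the marker2 is moved more than 60 mm or knocked over (distance of marker2 from where it was at the start of the episode above 0.06 m or angle between marker2's own z axis and vertical above 0.8 rad).
Of tee, elbow, coupling, reducer only 3 to 4 are there at a start; the rules pass over those that are not, and their reading is None.
Of plate1, plate2, plate3 only 2 to 3 are there at a start; the rules pass over those that are not, and their reading is None.
At some moment in a run one of tee, elbow, coupling, reducer may be knocked a few centimetres aside while the robot is not near it.
It also fails if it takes over 210 s, if anything falls off the work surface, if the arm or the gripper's body presses on something with over 40 N, if the wrist force passes 120 N, or if a joint passes its speed limit or range.

## Working session

There is one attempt and no reset: what is moved stays moved. The work goes in short steps, Python scripts to look and compute and a tool call to move; the robot and the scene stay as the last step left them, time stands still between calls to the robot, and variables do not carry over. Pictures are saved under pics/ and viewed, about 12 in all and at most 16, crops included, and the job is handed in when it is done.

Besides the shell and the picture viewer there is one more tool, called after "Call:" in YAML: its name, and indented under it one key for each argument. step_arm: Moves the arm, as the interface text tells. Its arguments: {"type":"object","properties":{"steps":{"type":"array","items":{"type":"object","properties":{"dx":{"type":"number"},"dy":{"type":"number"},"dz":{"type":"number"},"ax":{"type":"number"},"ay":{"type":"number"},"az":{"type":"number"},"fingers":{"type":"number"}}}},"newtons":{"type":"number"}},"required":["steps"]}

```bash
ls; mkdir -p pics
cat > h.py <<'E'
import numpy as np, cv2
from bench import telemetry, grab_frame, bot
from scipy.spatial.transform import Rotation as R
def save(n,f): cv2.imwrite(f'pics/{n}.png',cv2.cvtColor(f['image'],cv2.COLOR_RGB2BGR))
def ray(f,px,z,T=None):
    T=f['T'] if T is None else T
    px=np.atleast_2d(np.array(px,float)); K=np.array(f['mtx']);T=np.array(T)
    u=np.c_[(px-K[:2,2])/[K[0,0],K[1,1]],np.ones(len(px))]
    d=(u*[1,-1,-1])@T[:3,:3].T; o=T[:3,3]
    return o+d*((z-o[2])/d[:,2])[:,None]
def proj(f,P,T=None):
    T=np.array(f['T'] if T is None else T); P=np.atleast_2d(P)
    c=(P-T[:3,3])@T[:3,:3]; c=c*[1,-1,-1]; K=np.array(f['mtx'])
    return c[:,:2]/c[:,2:]*[K[0,0],K[1,1]]+K[:2,2]
def wristT(f,s):
    T=np.eye(4);T[:3,:3]=R.from_rotvec(s['tool_rot']).as_matrix();T[:3,3]=s['position']
    return T@np.array(f['T_tool_cam'])
E
python3 - <<'E'
from h import *
import pickle
s=telemetry.observe();print({k:np.round(v,3) for k,v in s.items()})
D={}
for n in ('top','scene','wrist'):
    f=grab_frame(n);save(n+'0',f);D[n]=f;print(n,{k:np.round(v,3).tolist() for k,v in f.items() if k!='image'})
pickle.dump((s,D),open('f0.pkl','wb'))
a=cv2.imread('pics/top0.png');cv2.imwrite('pics/t0.png',cv2.resize(a,(800,600),interpolation=cv2.INTER_CUBIC))
E
```

```text
pics
{'t': np.float64(0.0), 'joints': array([ 1.068,  0.313,  1.498, -0.   ,  1.331, -0.223]), 'dq': array([-0.002,  0.001,  0.   ,  0.   ,  0.001,  0.   ]), 'joint_torque': array([ 0.0000e+00, -4.0221e+01, -2.5227e+01,  7.0000e-02,  3.5000e-02,
       -0.0000e+00]), 'position': array([0.145, 0.504, 0.212]), 'tool_rot': array([ 2.509e+00,  1.890e+00, -2.000e-03]), 'wrist_force': array([ 0.396,  0.404, -0.039]), 'torque': array([-0.022, -0.004, -0.015]), 'gripper_width': np.float64(0.088)}
top {'mtx': [[489.143, 0.0, 258.836], [0.0, 489.143, 189.552], [0.0, 0.0, 1.0]], 'T': [[-0.007, 0.983, -0.182, 0.362], [-1.0, -0.005, 0.016, 0.035], [0.015, 0.183, 0.983, 1.244], [0.0, 0.0, 0.0, 1.0]]}
scene {'mtx': [[349.22, 0.0, 262.066], [0.0, 349.22, 190.127], [0.0, 0.0, 1.0]], 'T': [[0.687, -0.571, 0.449, 1.006], [0.726, 0.553, -0.408, -0.363], [-0.015, 0.606, 0.795, 0.792], [0.0, 0.0, 0.0, 1.0]]}
wrist {'mtx': [[275.632, 0.0, 256.358], [0.0, 275.632, 196.839], [0.0, 0.0, 1.0]], 'T_tool_cam': [[1.0, -0.001, -0.0, -0.001], [-0.001, -0.952, -0.307, -0.08], [0.0, 0.307, -0.952, -0.173], [0.0, 0.0, 0.0, 1.0]]}
```

View pics/t0.png

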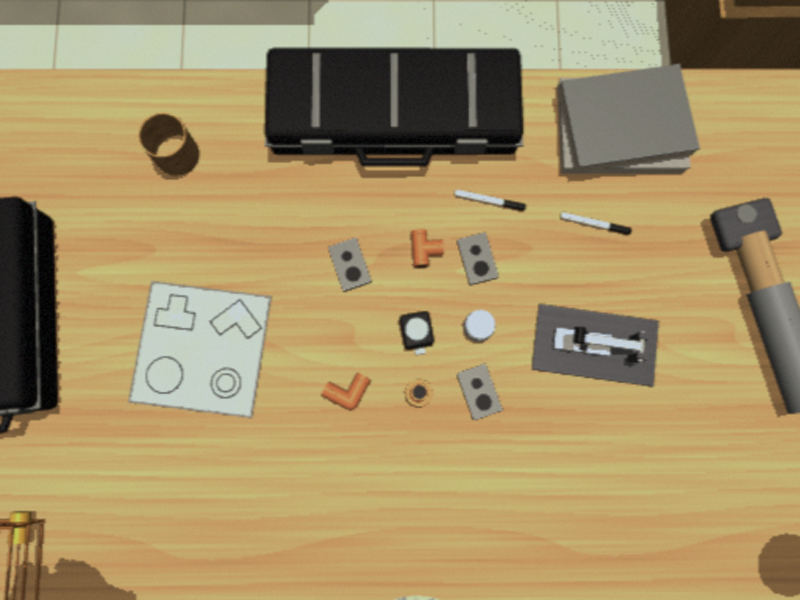

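View pics/scene0.png

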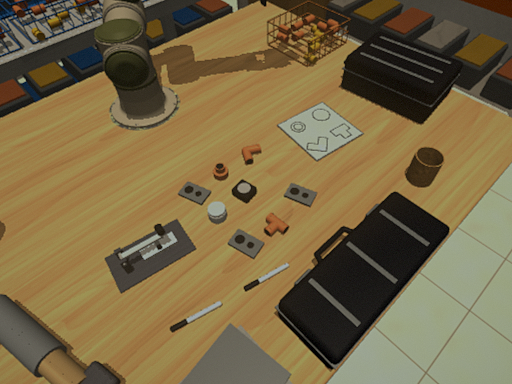

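The top view (800 px scale) shows three plates at (350,264), (478,258) and (480,391), the tee at (425,247), the elbow at (347,390), the reducer at (419,392) and no coupling. The holder is at (597,345) with its hinge to the right, and the board is at (200,350).

```bash
cat > m0.py <<'E'
from h import *
import pickle
s,D=pickle.load(open('f0.pkl','rb'));f=D['top'];im=f['image']
hsv=cv2.cvtColor(im,cv2.COLOR_RGB2HSV)
k=512/800
def blob(mask,c,r=28,):
    m=np.zeros_like(mask);x,y=int(c[0]*k),int(c[1]*k);m[y-r:y+r,x-r:x+r]=mask[y-r:y+r,x-r:x+r]
    cs,_=cv2.findContours(m,cv2.RETR_EXTERNAL,cv2.CHAIN_APPROX_NONE)
    return max(cs,key=cv2.contourArea)
grey=((hsv[...,1]<70)&(hsv[...,2]<160)).astype(np.uint8)
for n,c in dict(A=(350,264),B=(478,258),C=(480,391)).items():
    b=blob(grey,c,22);w=ray(f,b[:,0],0.010)[:,:2].astype(np.float32)
    r=cv2.minAreaRect(w*1000);p=cv2.boxPoints(r);e=max([p[1]-p[0],p[2]-p[1]],key=np.linalg.norm)
    print('plate',n,np.round(r[0],1),np.round(r[1],1),'long ang',np.round(np.degrees(np.arctan2(e[1],e[0]))%180,1))
for n,c in dict(tee=(425,247),elb=(347,390),red=(419,392)).items(): print(n,hsv[int(c[1]*k),int(c[0]*k)],)
print('wood',hsv[280,250])
white=((hsv[...,1]<50)&(hsv[...,2]>150)).astype(np.uint8)
b=blob(white,(200,350),60);w=ray(f,b[:,0],0.005)[:,:2].astype(np.float32)
r=cv2.minAreaRect(w*1000);print('board',r)
b=blob(grey,(597,345),45);w=ray(f,b[:,0],0.006)[:,:2].astype(np.float32)
r=cv2.minAreaRect(w*1000);print('foot',r)
cop=((hsv[...,0]<13)&(hsv[...,1]>110)).astype(np.uint8)
for n,c,z in (('tee',(425,247),.013),('elb',(347,390),.013),('red',(419,392),.022)):
    b=blob(cop,c,25);w=ray(f,b[:,0],z)[:,:2].astype(np.float32)
    r=cv2.minAreaRect(w*1000);print(n,r,cv2.boxPoints(r).round().tolist())
for n,c,z in (('tape',(417,330),.03),('tin',(480,325),.04),('m1',(490,200),.0),('m2',(595,223),0)): print(n,ray(f,np.array(c)*k,z).round(3))
def crop(x0,y0,w,h,sc): return cv2.resize(im[y0:y0+h,x0:x0+w,::-1],None,fx=sc,fy=sc,interpolation=cv2.INTER_CUBIC)
a=np.vstack([np.hstack([crop(335,185,95,70,4),crop(80,175,95,95,4)[:280]])])
cv2.imwrite('pics/c0.png',a)
E
python3 m0.py
```

```text
plate A [645.6 105.4] [78.1 49.3] long ang 19.1
plate B [ 655.2 -106.5] [79.2 49.6] long ang 14.8
plate C [ 435.2 -104.1] [78.9 49.6] long ang 19.2
tee [ 16 137 199]
elb [ 17 133 152]
red [23 18 57]
wood [ 19 117 198]
board ((508.37921142578125, 346.649658203125), (197.25698852539062, 198.50437927246094), 82.47377014160156)
foot ((510.651123046875, -296.3407897949219), (197.7739715576172, 108.21541595458984), 81.50932312011719)
tee ((672.3443603515625, -1.959256649017334), (10.39846134185791, 61.30597686767578), 89.40096282958984) [[642.0, -7.0], [703.0, -7.0], [703.0, 3.0], [642.0, 4.0]]
elb ((428.43798828125, 106.40603637695312), (38.97200393676758, 76.30435943603516), 17.395946502685547) [[398.0, 137.0], [421.0, 64.0], [458.0, 76.0], [436.0, 149.0]]
red ((418.72406005859375, -4.226067066192627), (0.0, 0.0), 0.0) [[419.0, -4.0], [419.0, -4.0], [419.0, -4.0], [419.0, -4.0]]
tape [[ 0.532 -0.005  0.03 ]]
tin [[ 0.538 -0.105  0.04 ]]
m1 [[ 0.758 -0.132  0.   ]]
m2 [[ 0.717 -0.309  0.   ]]
```

View pics/c0.png

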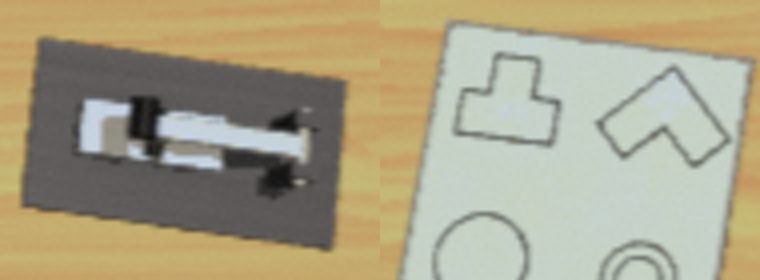

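Crop check: the hinge is at the right end (crop (290,145)), the handle is at (145,125), and the tee, elbow and circle outlines are clear. Next is a move helper, then I go over the handle.

```bash
cat > go.py <<'E'
from h import *
import sys
# chained targets: x y z(mm) jawdeg ; prints shift per call
s=telemetry.observe();p=np.array(s['position'])*1000;M=R.from_rotvec(s['tool_rot']).as_matrix()
a0=np.degrees(np.arctan2(M[1,0],M[0,0]))
print('t',round(float(s['t']),1),'pos',p.round(1),'jaw',a0.round(1),'tilt',np.degrees(np.arccos(-M[2,2])).round(2),'w',round(float(s['gripper_width'])*1000,1),'F',np.round(s['wrist_force'],1))
for t in sys.argv[1:]:
    x,y,z,a=map(float,t.split(','))
    # undo small tilt: final orientation exact down
    c,n=np.cos(np.radians(a)),np.sin(np.radians(a))
    Mt=np.array([[c,n,0],[n,-c,0],[0,0,-1]]).T
    d=M.T@(np.array([x,y,z])-p); r=R.from_matrix(M.T@Mt).as_rotvec(degrees=True)
    print(t,'-> d',d.round(1),'rot',r.round(2),'rows>=%.1f'%max(np.linalg.norm(d)/50,np.linalg.norm(r)/8.59))
    p=np.array([x,y,z]);M=Mt
E
python3 go.py 517,-253,200,-8.5
python3 - <<'E'
from h import *
import pickle
f=pickle.load(open('f0.pkl','rb'))[1]['top']
b=np.array([.5143,-.2716]);u=np.array([-.148,-.989]);v=np.array([.989,-.148])
for nm,x,z in(('handle',-.019,.076),('hinge',.085,.052)): print(nm,proj(f,[*(b+u*x),z]))
E
```

```text
t 0.1 pos [144.9 504.4 211.7] jaw 74.0 tilt 0.06 w 88.0 F [0.4 0.1 0.2]
517,-253,200,-8.5 -> d [-625.1  566.8   12.2] rot [3.000e-02 5.000e-02 8.247e+01] rows>=16.9
handle [[370.20353856 214.15460439]]
hinge [[409.83766543 221.4379333 ]]
```

Call:
step_arm:
  steps:
    - {"dx": -0.3, "dy": 0.27, "dz": 0.005, "az": 41}
    - {"dx": -0.3, "dy": 0.27, "dz": 0.005, "az": 41}
    - {"dx": -0.3, "dy": 0.27, "dz": 0.005, "az": 41}
    - {"dx": -0.3, "dy": 0.27, "dz": 0.005, "az": 41}
    - {"dx": -0.3, "dy": 0.27, "dz": 0.005, "az": 41}
    - {"dx": -0.625, "dy": 0.567, "dz": 0.012, "az": 82.5}
    - {"dx": -0.625, "dy": 0.567, "dz": 0.012, "az": 82.5}
    - {"dx": -0.625, "dy": 0.567, "dz": 0.012, "az": 82.5}
    - {"dx": -0.625, "dy": 0.567, "dz": 0.012, "az": 82.5}
    - {"dx": -0.625, "dy": 0.567, "dz": 0.012, "az": 82.5}

```text
invalid input at $.steps[0]: expected keys dx, dy, dz, ax, ay, az, fingers
```

```bash
python3 go.py 517,-253,200,-8.5
```

```text
t 0.1 pos [144.9 504.4 211.7] jaw 74.0 tilt 0.06 w 88.0 F [0.4 0.1 0.2]
517,-253,200,-8.5 -> d [-625.1  566.8   12.2] rot [3.000e-02 5.000e-02 8.247e+01] rows>=16.9
```

Call:
step_arm:
  steps:
    - {"dx": -0.625, "dy": 0.567, "dz": 0.012, "ax": 0, "ay": 0, "az": 82.5, "fingers": 0}
    - {"dx": -0.625, "dy": 0.567, "dz": 0.012, "ax": 0, "ay": 0, "az": 82.5, "fingers": 0}
    - {"dx": -0.625, "dy": 0.567, "dz": 0.012, "ax": 0, "ay": 0, "az": 82.5, "fingers": 0}
    - {"dx": -0.625, "dy": 0.567, "dz": 0.012, "ax": 0, "ay": 0, "az": 82.5, "fingers": 0}
    - {"dx": -0.625, "dy": 0.567, "dz": 0.012, "ax": 0, "ay": 0, "az": 82.5, "fingers": 0}
    - {"dx": -0.625, "dy": 0.567, "dz": 0.012, "ax": 0, "ay": 0, "az": 82.5, "fingers": 0}
    - {"dx": -0.625, "dy": 0.567, "dz": 0.012, "ax": 0, "ay": 0, "az": 82.5, "fingers": 0}
    - {"dx": -0.625, "dy": 0.567, "dz": 0.012, "ax": 0, "ay": 0, "az": 82.5, "fingers": 0}
    - {"dx": -0.625, "dy": 0.567, "dz": 0.012, "ax": 0, "ay": 0, "az": 82.5, "fingers": 0}
    - {"dx": -0.625, "dy": 0.567, "dz": 0.012, "ax": 0, "ay": 0, "az": 82.5, "fingers": 0}

```text
t: 1.15
position: [0.366, 0.0539, 0.2051]
tool_rot: [-3.132, 0.243, -0.001]
wrist_force: [1.7, 1.1, 1.2]
gripper_width: 0.0883
```

```bash
python3 go.py 517,-253,200,-8.5
```

```text
t 1.1 pos [366.   53.9 205.1] jaw -8.9 tilt 0.03 w 88.3 F [1.7 1.1 1.2]
517,-253,200,-8.5 -> d [196.5 279.9   5.2] rot [-0.01 -0.03 -0.36] rows>=6.8
```

Call:
step_arm:
  steps:
    - {"dx": 0.18, "dy": 0.26, "dz": 0.005, "ax": 0, "ay": 0, "az": 0, "fingers": 0}
    - {"dx": 0.18, "dy": 0.26, "dz": 0.005, "ax": 0, "ay": 0, "az": 0, "fingers": 0}
    - {"dx": 0.18, "dy": 0.26, "dz": 0.005, "ax": 0, "ay": 0, "az": 0, "fingers": 0}
    - {"dx": 0.18, "dy": 0.26, "dz": 0.005, "ax": 0, "ay": 0, "az": 0, "fingers": 0}
    - {"dx": 0.18, "dy": 0.26, "dz": 0.005, "ax": 0, "ay": 0, "az": 0, "fingers": 0}
    - {"dx": 0.18, "dy": 0.26, "dz": 0.005, "ax": 0, "ay": 0, "az": 0, "fingers": 0}
    - {"dx": 0.18, "dy": 0.26, "dz": 0.005, "ax": 0, "ay": 0, "az": 0, "fingers": 0}
    - {"dx": 0.18, "dy": 0.26, "dz": 0.005, "ax": 0, "ay": 0, "az": 0, "fingers": 0}
    - {"dx": 0.18, "dy": 0.26, "dz": 0.005, "ax": 0, "ay": 0, "az": 0, "fingers": 0}

```text
t: 2.05
position: [0.5047, -0.2273, 0.1997]
tool_rot: [-3.132, 0.234, 0.001]
wrist_force: [-0.0, 0.6, 0.4]
gripper_width: 0.0877
```

```bash
python3 go.py 517,-253,200,-8.5
cat > wv.py <<'E'
from h import *
import sys,pickle
s=telemetry.observe();f=grab_frame('wrist');f['T']=wristT(f,s)
pickle.dump(f,open(sys.argv[1]+'.pkl','wb'));save(sys.argv[1],f)
E
python3 wv.py w1
```

```text
t 2.0 pos [ 504.7 -227.3  199.7] jaw -8.5 tilt 0.06 w 87.7 F [-0.   0.6  0.4]
517,-253,200,-8.5 -> d [16.  23.6 -0.4] rot [-0.04  0.05 -0.03] rows>=0.6
```

View pics/w1.png

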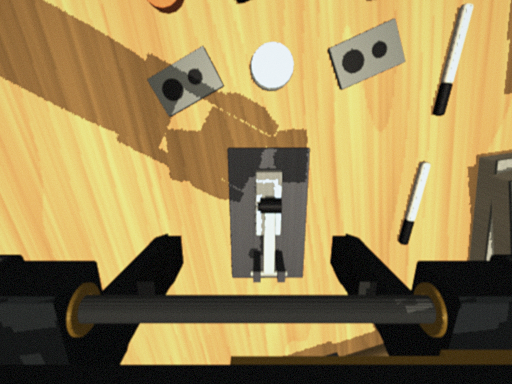

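Wrist view: the holder is upright in the frame, with foot corners about (228,149), (309,148), (303,277), (232,278) and the handle at (269,205). Plates, tin and markers are clear of it.

```bash
cat > m1.py <<'E'
from h import *
import pickle
f=pickle.load(open('w1.pkl','rb'))
P=ray(f,[(228,149),(309,148),(303,277),(232,277.5)],.006)*1000
print(P.round(1)); print(np.linalg.norm(np.diff(P[[0,1,2,3,0]],axis=0),axis=1).round(1))
u=(P[2]+P[3]-P[0]-P[1])/2;print('ang',np.degrees(np.arctan2(u[1],u[0])))
u/=np.linalg.norm(u);c=P.mean(0);print('centre',c,'bed',c-25*u)
hs=ray(f,[(258,204.5),(281.5,204.5)],.076)*1000;print('handle',hs.round(1),hs.mean(0).round(1),np.linalg.norm(hs[1]-hs[0]), 'pred',(c-(25+19)*u).round(1))
E
python3 m1.py
```

```text
[[ 471.1 -194.4    6. ]
 [ 577.3 -208.9    6. ]
 [ 550.4 -404.7    6. ]
 [ 442.  -389.5    6. ]]
[107.1 197.6 109.5 197.2]
ang -98.15043427088246
centre [ 510.20524721 -299.35482927    6.        ] bed [ 513.7495632 -274.6073481    6.       ]
handle [[ 502.3 -252.8   76. ]
 [ 528.8 -256.8   76. ]] [ 515.5 -254.8   76. ] 26.81222662928125 pred [ 516.4 -255.8    6. ]
```

Call:
step_arm:
  steps:
    - {"dx": 0.015, "dy": 0.026, "dz": 0.06, "ax": 0, "ay": 0, "az": 0, "fingers": 90}
    - {"dx": 0.015, "dy": 0.026, "dz": 0.09, "ax": 0, "ay": 0, "az": 0, "fingers": 90}
    - {"dx": 0.015, "dy": 0.026, "dz": 0.12, "ax": 0, "ay": 0, "az": 0, "fingers": 90}
    - {"dx": 0.015, "dy": 0.026, "dz": 0.135, "ax": 0, "ay": 0, "az": 0, "fingers": 90}
    - {"dx": 0.015, "dy": 0.026, "dz": 0.135, "ax": 0, "ay": 0, "az": 0, "fingers": 90}
    - {"dx": 0.015, "dy": 0.026, "dz": 0.135, "ax": 0, "ay": 0, "az": 0, "fingers": 90}
    - {"dx": 0.015, "dy": 0.026, "dz": 0.135, "ax": 0, "ay": 0, "az": 0, "fingers": 90}

```text
t: 2.8
position: [0.5166, -0.2558, 0.0667]
tool_rot: [3.132, -0.233, 0.003]
wrist_force: [-0.7, 0.7, 0.3]
gripper_width: 0.057
```

```bash
python3 go.py 516,-255,65,-8.3
```

```text
t 2.8 pos [ 516.6 -255.8   66.7] jaw -8.5 tilt 0.15 w 57.0 F [-0.7  0.7  0.3]
516,-255,65,-8.3 -> d [-0.7 -0.7  1.7] rot [ 0.07 -0.13 -0.19] rows>=0.0
```

Call:
step_arm:
  newtons: 25
  steps:
    - {"dx": 0, "dy": 0, "dz": 0, "ax": 0, "ay": 0, "az": 0, "fingers": 255}
    - {"dx": 0, "dy": 0, "dz": 0, "ax": 0, "ay": 0, "az": 0, "fingers": 255}
    - {"dx": 0, "dy": 0, "dz": 0, "ax": 0, "ay": 0, "az": 0, "fingers": 255}
    - {"dx": 0, "dy": 0, "dz": 0, "ax": 0, "ay": 0, "az": 0, "fingers": 255}
    - {"dx": 0, "dy": 0, "dz": 0, "ax": 0, "ay": 0, "az": 0, "fingers": 255}

```text
t: 3.3
position: [0.516, -0.2559, 0.0651]
tool_rot: [3.133, -0.234, 0.0]
wrist_force: [0.2, 0.3, -0.3]
gripper_width: 0.0191
```

Call:
step_arm:
  steps:
    - {"dx": 0, "dy": 0.006, "dz": -0.018, "ax": 0, "ay": 0, "az": 0, "fingers": 255}
    - {"dx": 0, "dy": 0.015, "dz": -0.034, "ax": 0, "ay": 0, "az": 0, "fingers": 255}
    - {"dx": 0, "dy": 0.026, "dz": -0.049, "ax": 0, "ay": 0, "az": 0, "fingers": 255}
    - {"dx": 0, "dy": 0.04, "dz": -0.0615, "ax": 0, "ay": 0, "az": 0, "fingers": 255}
    - {"dx": 0, "dy": 0.056, "dz": -0.071, "ax": 0, "ay": 0, "az": 0, "fingers": 255}
    - {"dx": 0, "dy": 0.073, "dz": -0.078, "ax": 0, "ay": 0, "az": 0, "fingers": 255}
    - {"dx": 0, "dy": 0.091, "dz": -0.082, "ax": 0, "ay": 0, "az": 0, "fingers": 255}
    - {"dx": 0, "dy": 0.11, "dz": -0.083, "ax": 0, "ay": 0, "az": 0, "fingers": 255}
    - {"dx": 0, "dy": 0.128, "dz": -0.08, "ax": 0, "ay": 0, "az": 0, "fingers": 255}
    - {"dx": 0, "dy": 0.146, "dz": -0.0745, "ax": 0, "ay": 0, "az": 0, "fingers": 255}

```text
t: 4.3
position: [0.4942, -0.4013, 0.1393]
tool_rot: [3.133, -0.234, 0.0]
wrist_force: [-0.1, -0.1, -0.2]
gripper_width: 0.0004
```

Call:
step_arm:
  steps:
    - {"dx": 0, "dy": 0.007, "dz": 0.003, "ax": 0, "ay": 0, "az": 0, "fingers": 255}
    - {"dx": 0, "dy": 0.007, "dz": 0.003, "ax": 0, "ay": 0, "az": 0, "fingers": 255}
    - {"dx": 0, "dy": 0.007, "dz": 0.003, "ax": 0, "ay": 0, "az": 0, "fingers": 255}

```text
t: 4.6
position: [0.4934, -0.4066, 0.1363]
tool_rot: [-3.132, 0.233, 0.001]
wrist_force: [0.3, 1.2, -0.1]
gripper_width: 0.0005
```

```bash
python3 go.py 494,-406,136,-8.5; python3 -c "
from h import *
save('s2',grab_frame('scene'))"
```

```text
t 4.6 pos [ 493.4 -406.6  136.3] jaw -8.5 tilt 0.04 w 0.5 F [ 0.3  1.2 -0.1]
494,-406,136,-8.5 -> d [ 0.5 -0.7  0.3] rot [-0.03  0.02 -0.02] rows>=0.0
```

View pics/s2.png

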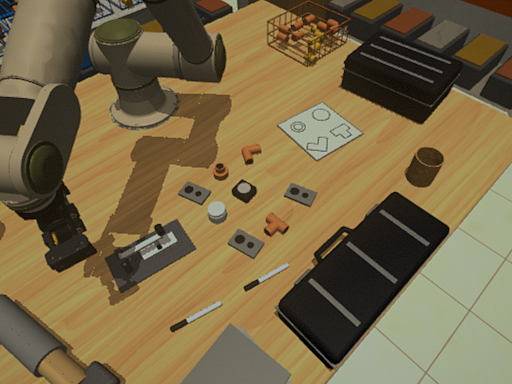

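The gripper shut on nothing (width 0.4 mm) and the arm is still down in the scene view. I'll go back above the handle and look before and after closing.

Call:
step_arm:
  steps:
    - {"dx": 0, "dy": -0.05, "dz": -0.03, "ax": 0, "ay": 0, "az": 0, "fingers": 90}
    - {"dx": 0, "dy": -0.1, "dz": -0.03, "ax": 0, "ay": 0, "az": 0, "fingers": 90}
    - {"dx": 0, "dy": -0.153, "dz": -0.02, "ax": 0, "ay": 0, "az": 0, "fingers": 90}
    - {"dx": 0, "dy": -0.153, "dz": 0.03, "ax": 0, "ay": 0, "az": 0, "fingers": 90}
    - {"dx": 0, "dy": -0.153, "dz": 0.071, "ax": 0, "ay": 0, "az": 0, "fingers": 90}
    - {"dx": 0, "dy": -0.153, "dz": 0.071, "ax": 0, "ay": 0, "az": 0, "fingers": 90}
    - {"dx": 0, "dy": -0.153, "dz": 0.071, "ax": 0, "ay": 0, "az": 0, "fingers": 90}
    - {"dx": 0, "dy": -0.153, "dz": 0.071, "ax": 0, "ay": 0, "az": 0, "fingers": 90}

```text
t: 5.45
position: [0.5171, -0.2568, 0.0681]
tool_rot: [3.131, -0.234, 0.005]
wrist_force: [-0.1, -0.4, 0.8]
gripper_width: 0.0572
```

```bash
python3 go.py 516,-255,65,-8.5;python3 wv.py w3
python3 - <<'E'
from h import *
import pickle
f=pickle.load(open('w3.pkl','rb'));g=grab_frame('top');save('t3',g)
for P in([.516,-.255,.076],[.516,-.255,.065],[.516,-.255,.057]): print(proj(f,P).round(1),proj(g,P).round(1))
a=cv2.imread('pics/w3.png');b=cv2.resize(cv2.imread('pics/t3.png')[180:260,330:430],None,fx=4,fy=4)
b=cv2.copyMakeBorder(b,0,0,0,112,cv2.BORDER_CONSTANT)
cv2.imwrite('pics/c3.png',np.vstack([a[130:330],b]))
E
```

```text
t 5.5 pos [ 517.1 -256.8   68.1] jaw -8.5 tilt 0.24 w 57.2 F [-0.1 -0.4  0.8]
516,-255,65,-8.5 -> d [-1.4 -1.6  3.1] rot [ 0.12 -0.21 -0.04] rows>=0.1
[[254.9 231.9]] [[371.1 214.6]]
[[255.  225.1]] [[370.  215.2]]
[[255.  220.6]] [[369.3 215.6]]
```

View pics/c3.png

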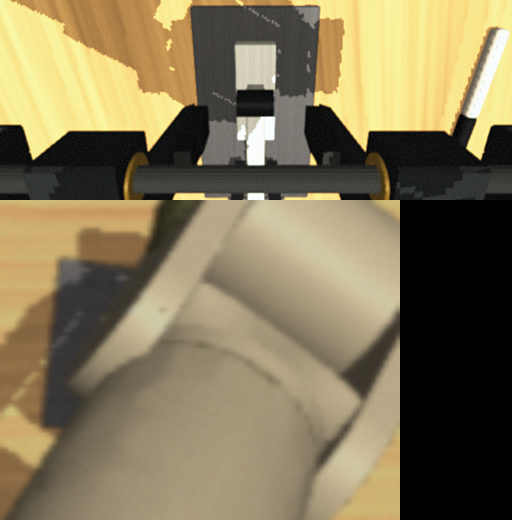

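The handle lies between the jaws at (255,232), exactly as projected. I'll close gently and check.

Call:
step_arm:
  newtons: 15
  steps:
    - {"dx": 0, "dy": 0, "dz": 0, "ax": 0, "ay": 0, "az": 0, "fingers": 160}
    - {"dx": 0, "dy": 0, "dz": 0, "ax": 0, "ay": 0, "az": 0, "fingers": 185}
    - {"dx": 0, "dy": 0, "dz": 0, "ax": 0, "ay": 0, "az": 0, "fingers": 200}
    - {"dx": 0, "dy": 0, "dz": 0, "ax": 0, "ay": 0, "az": 0, "fingers": 200}
    - {"dx": 0, "dy": 0, "dz": 0, "ax": 0, "ay": 0, "az": 0, "fingers": 200}
    - {"dx": 0, "dy": 0, "dz": 0, "ax": 0, "ay": 0, "az": 0, "fingers": 200}

```text
t: 6.15
position: [0.516, -0.2558, 0.0655]
tool_rot: [-3.133, 0.234, 0.0]
wrist_force: [-0.3, -0.2, 0.3]
gripper_width: 0.0189
```

```bash
python3 go.py 516,-255,65,-8.5;python3 wv.py w4
python3 - <<'E'
import cv2
a=cv2.imread('pics/w4.png')[180:310,130:390];cv2.imwrite('pics/c4.png',cv2.resize(a,None,fx=2,fy=2))
E
```

```text
t 6.2 pos [ 516.  -255.8   65.5] jaw -8.5 tilt 0.0 w 18.9 F [-0.3 -0.2  0.3]
516,-255,65,-8.5 -> d [-0.1 -0.8  0.5] rot [-0.    0.   -0.03] rows>=0.0
```

View pics/c4.png

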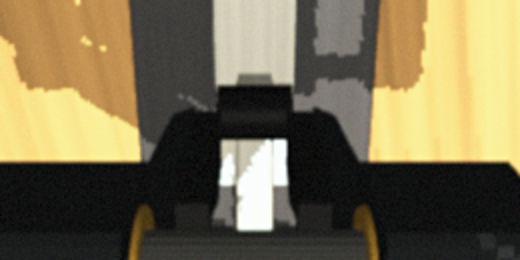

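The visible fingertips end near row 235, while tips 8 mm ahead of the TCP should reach about row 214. So the jaws may have passed over the handle. I'll check the bot attributes.

Run:
```python
from bench import bot
print({k:getattr(bot,k) for k in dir(bot) if not k.startswith('_')})
```

```text
{'MotionError': <class 'bench.MotionError'>, 'tips_ahead': 0.008}
```

Call:
step_arm:
  steps:
    - {"dx": 0, "dy": 0, "dz": 0, "ax": 0, "ay": 0, "az": 0, "fingers": 90}
    - {"dx": 0, "dy": 0, "dz": 0, "ax": 0, "ay": 0, "az": 0, "fingers": 90}
    - {"dx": 0, "dy": 0, "dz": 0, "ax": 0, "ay": 0, "az": 0, "fingers": 90}
    - {"dx": 0, "dy": 0, "dz": 0.022, "ax": 0, "ay": 0, "az": 0, "fingers": 90}
    - {"dx": 0, "dy": 0, "dz": 0.022, "ax": 0, "ay": 0, "az": 0, "fingers": 90}
    - {"dx": 0, "dy": 0, "dz": 0.022, "ax": 0, "ay": 0, "az": 0, "fingers": 255}
    - {"dx": 0, "dy": 0, "dz": 0.022, "ax": 0, "ay": 0, "az": 0, "fingers": 255}
    - {"dx": 0, "dy": 0, "dz": 0.022, "ax": 0, "ay": 0, "az": 0, "fingers": 255}
    - {"dx": 0, "dy": 0, "dz": 0.022, "ax": 0, "ay": 0, "az": 0, "fingers": 255}
    - {"dx": 0, "dy": 0, "dz": 0.022, "ax": 0, "ay": 0, "az": 0, "fingers": 255}

```text
t: 7.2
position: [0.5164, -0.256, 0.0439]
tool_rot: [3.132, -0.234, 0.002]
wrist_force: [2.3, 0.0, 1.4]
gripper_width: 0.0238
```

```bash
python3 go.py;python3 wv.py w5
python3 - <<'E'
import cv2
a=cv2.imread('pics/w5.png')[180:310,130:390];cv2.imwrite('pics/c5.png',cv2.resize(a,None,fx=2,fy=2))
E
```

```text
t 7.2 pos [ 516.4 -256.    43.9] jaw -8.5 tilt 0.07 w 23.8 F [2.3 0.  1.4]
```

View pics/c5.png

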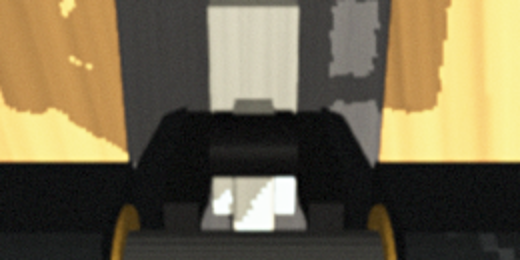

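Width is now 23.8 mm, so the handle is held. The tips evidently stand about 25 mm higher than stated, and I'll calibrate that by touch later. Now the arc.

Call:
step_arm:
  newtons: 25
  steps:
    - {"dx": 0, "dy": 0.006, "dz": -0.018, "ax": 0, "ay": 0, "az": 0, "fingers": 255}
    - {"dx": 0, "dy": 0.015, "dz": -0.034, "ax": 0, "ay": 0, "az": 0, "fingers": 255}
    - {"dx": 0, "dy": 0.026, "dz": -0.049, "ax": 0, "ay": 0, "az": 0, "fingers": 255}
    - {"dx": 0, "dy": 0.04, "dz": -0.0615, "ax": 0, "ay": 0, "az": 0, "fingers": 255}
    - {"dx": 0, "dy": 0.056, "dz": -0.071, "ax": 0, "ay": 0, "az": 0, "fingers": 255}
    - {"dx": 0, "dy": 0.073, "dz": -0.078, "ax": 0, "ay": 0, "az": 0, "fingers": 255}
    - {"dx": 0, "dy": 0.091, "dz": -0.082, "ax": 0, "ay": 0, "az": 0, "fingers": 255}
    - {"dx": 0, "dy": 0.11, "dz": -0.083, "ax": 0, "ay": 0, "az": 0, "fingers": 255}
    - {"dx": 0, "dy": 0.128, "dz": -0.08, "ax": 0, "ay": 0, "az": 0, "fingers": 255}
    - {"dx": 0, "dy": 0.146, "dz": -0.0745, "ax": 0, "ay": 0, "az": 0, "fingers": 255}

```text
t: 8.25
position: [0.4949, -0.4013, 0.119]
tool_rot: [3.132, -0.233, 0.004]
wrist_force: [6.3, 0.6, 0.2]
gripper_width: 0.0241
```

Call:
step_arm:
  steps:
    - {"dx": 0, "dy": 0.01, "dz": 0.005, "ax": 0, "ay": 0, "az": 0, "fingers": 255}
    - {"dx": 0, "dy": 0.01, "dz": 0.005, "ax": 0, "ay": 0, "az": 0, "fingers": 255}
    - {"dx": 0, "dy": 0.01, "dz": 0.005, "ax": 0, "ay": 0, "az": 0, "fingers": 255}

```text
t: 8.55
position: [0.4934, -0.4119, 0.1139]
tool_rot: [3.13, -0.235, 0.004]
wrist_force: [2.2, -3.1, 5.5]
gripper_width: 0.0235
```

```bash
python3 go.py
```

```text
t 8.6 pos [ 493.4 -411.9  113.9] jaw -8.6 tilt 0.24 w 23.5 F [ 2.2 -3.1  5.5]
```

Call:
step_arm:
  steps:
    - {"dx": 0, "dy": 0, "dz": 0, "ax": 0, "ay": 0, "az": 0, "fingers": 90}
    - {"dx": 0, "dy": 0, "dz": 0, "ax": 0, "ay": 0, "az": 0, "fingers": 90}
    - {"dx": 0, "dy": 0, "dz": 0, "ax": 0, "ay": 0, "az": 0, "fingers": 90}
    - {"dx": 0, "dy": 0, "dz": -0.04, "ax": 0, "ay": 0, "az": 0, "fingers": 90}
    - {"dx": 0, "dy": 0, "dz": -0.08, "ax": 0, "ay": 0, "az": 0, "fingers": 90}
    - {"dx": 0, "dy": 0, "dz": -0.12, "ax": 0, "ay": 0, "az": 0, "fingers": 90}
    - {"dx": 0, "dy": 0, "dz": -0.12, "ax": 0, "ay": 0, "az": 0, "fingers": 90}

```text
t: 9.25
position: [0.4939, -0.4112, 0.2387]
tool_rot: [3.126, -0.233, 0.01]
wrist_force: [-0.1, -0.1, 0.4]
gripper_width: 0.0572
```

```bash
python3 go.py 410,-185,230,19.2 410,-185,20,19.2; python3 -c "
from h import *
f=grab_frame('scene');save('s6',f)
print(proj(f,[[.4854,-.4627,.0],[.493,-.412,.143]]))
cv2.imwrite('pics/s6c.png',cv2.resize(f['image'][170:320,60:260,::-1],None,fx=2,fy=2))"
```

```text
t 9.2 pos [ 493.9 -411.2  238.7] jaw -8.5 tilt 0.54 w 57.2 F [-0.1 -0.1  0.4]
410,-185,230,19.2 -> d [-116.6 -211.4    6.6] rot [  0.45  -0.3  -27.72] rows>=4.8
410,-185,20,19.2 -> d [  0.   0. 210.] rot [0. 0. 0.] rows>=4.2
[[ 84.35642755 291.04727068]
 [ 79.95970698 251.33332254]]
```

View pics/s6c.png

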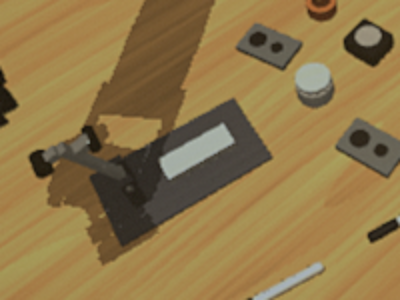

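The arm stands open, with the handle at crop (40,163) and the bed free at (197,150). Next I touch the table to calibrate the tips.

Call:
step_arm:
  steps:
    - {"dx": -0.117, "dy": -0.211, "dz": 0.007, "ax": 0.4, "ay": -0.3, "az": -27.7, "fingers": 255}
    - {"dx": -0.117, "dy": -0.211, "dz": 0.007, "ax": 0.4, "ay": -0.3, "az": -27.7, "fingers": 255}
    - {"dx": -0.117, "dy": -0.211, "dz": 0.007, "ax": 0.4, "ay": -0.3, "az": -27.7, "fingers": 255}
    - {"dx": -0.117, "dy": -0.211, "dz": 0.007, "ax": 0.4, "ay": -0.3, "az": -27.7, "fingers": 255}
    - {"dx": -0.117, "dy": -0.211, "dz": 0.007, "ax": 0.4, "ay": -0.3, "az": -27.7, "fingers": 255}
    - {"dx": -0.117, "dy": -0.211, "dz": 0.007, "ax": 0.4, "ay": -0.3, "az": -27.7, "fingers": 255}
    - {"dx": -0.117, "dy": -0.211, "dz": 0.007, "ax": 0.4, "ay": -0.3, "az": -27.7, "fingers": 255}

```text
t: 10.0
position: [0.4082, -0.1836, 0.2253]
tool_rot: [-3.09, -0.523, 0.009]
wrist_force: [0.4, -0.2, -0.7]
gripper_width: 0.0033
```

Call:
step_arm:
  steps:
    - {"dx": 0, "dy": 0, "dz": 0.05, "ax": 0, "ay": 0, "az": 0, "fingers": 255}
    - {"dx": 0, "dy": 0, "dz": 0.1, "ax": 0, "ay": 0, "az": 0, "fingers": 255}
    - {"dx": 0, "dy": 0, "dz": 0.15, "ax": 0, "ay": 0, "az": 0, "fingers": 255}
    - {"dx": 0, "dy": 0, "dz": 0.19, "ax": 0, "ay": 0, "az": 0, "fingers": 255}
    - {"dx": 0, "dy": 0, "dz": 0.21, "ax": 0, "ay": 0, "az": 0, "fingers": 255}
    - {"dx": 0, "dy": 0, "dz": 0.21, "ax": 0, "ay": 0, "az": 0, "fingers": 255}
    - {"dx": 0, "dy": 0, "dz": 0.21, "ax": 0, "ay": 0, "az": 0, "fingers": 255}

```text
t: 10.7
position: [0.4074, -0.1835, 0.016]
tool_rot: [-3.09, -0.521, 0.008]
wrist_force: [0.4, 1.0, 0.2]
gripper_width: 0.0002
```

Call:
step_arm:
  steps:
    - {"dx": 0, "dy": 0, "dz": 0.004, "ax": 0, "ay": 0, "az": 0, "fingers": 255}
    - {"dx": 0, "dy": 0, "dz": 0.008, "ax": 0, "ay": 0, "az": 0, "fingers": 255}
    - {"dx": 0, "dy": 0, "dz": 0.012, "ax": 0, "ay": 0, "az": 0, "fingers": 255}
    - {"dx": 0, "dy": 0, "dz": 0.015, "ax": 0, "ay": 0, "az": 0, "fingers": 255}
    - {"dx": 0, "dy": 0, "dz": 0.015, "ax": 0, "ay": 0, "az": 0, "fingers": 255}

```text
t: 11.2
position: [0.4071, -0.1825, 0.0008]
tool_rot: [-3.09, -0.522, 0.008]
wrist_force: [-0.2, -0.2, 0.7]
gripper_width: 0.0003
```

```bash
python3 go.py
```

```text
t 11.2 pos [ 407.1 -182.5    0.8] jaw 19.2 tilt 0.52 w 0.3 F [-0.2 -0.2  0.7]
```

Call:
step_arm:
  steps:
    - {"dx": 0, "dy": 0, "dz": 0.004, "ax": 0, "ay": 0, "az": 0, "fingers": 255}
    - {"dx": 0, "dy": 0, "dz": 0.007, "ax": 0, "ay": 0, "az": 0, "fingers": 255}
    - {"dx": 0, "dy": 0, "dz": 0.01, "ax": 0, "ay": 0, "az": 0, "fingers": 255}
    - {"dx": 0, "dy": 0, "dz": 0.01, "ax": 0, "ay": 0, "az": 0, "fingers": 255}

```text
t: 11.6
position: [0.4069, -0.1824, -0.0094]
tool_rot: [-3.09, -0.522, 0.008]
wrist_force: [-0.2, -0.6, -0.3]
gripper_width: 0.0004
```

Call:
step_arm:
  steps:
    - {"dx": 0, "dy": 0, "dz": 0.002, "ax": 0, "ay": 0, "az": 0, "fingers": 255}
    - {"dx": 0, "dy": 0, "dz": 0.004, "ax": 0, "ay": 0, "az": 0, "fingers": 255}
    - {"dx": 0, "dy": 0, "dz": 0.004, "ax": 0, "ay": 0, "az": 0, "fingers": 255}

```text
t: 11.9
position: [0.407, -0.1825, -0.0132]
tool_rot: [-3.09, -0.522, 0.008]
wrist_force: [-0.6, 0.5, 0.8]
gripper_width: 0.0006
```

Call:
step_arm:
  steps:
    - {"dx": 0, "dy": 0, "dz": 0.002, "ax": 0, "ay": 0, "az": 0, "fingers": 255}
    - {"dx": 0, "dy": 0, "dz": 0.003, "ax": 0, "ay": 0, "az": 0, "fingers": 255}
    - {"dx": 0, "dy": 0, "dz": 0.003, "ax": 0, "ay": 0, "az": 0, "fingers": 255}

```text
t: 12.2
position: [0.407, -0.1825, -0.0161]
tool_rot: [-3.09, -0.522, 0.008]
wrist_force: [0.5, -0.6, 0.0]
gripper_width: 0.0006
```

Call:
step_arm:
  steps:
    - {"dx": 0, "dy": 0, "dz": 0.002, "ax": 0, "ay": 0, "az": 0, "fingers": 255}
    - {"dx": 0, "dy": 0, "dz": 0.002, "ax": 0, "ay": 0, "az": 0, "fingers": 255}

```text
t: 12.4
position: [0.4069, -0.1824, -0.0182]
tool_rot: [-3.09, -0.522, 0.008]
wrist_force: [-0.5, -1.0, -0.1]
gripper_width: 0.0004
```

Call:
step_arm:
  steps:
    - {"dx": 0, "dy": 0, "dz": 0.002, "ax": 0, "ay": 0, "az": 0, "fingers": 255}
    - {"dx": 0, "dy": 0, "dz": 0.002, "ax": 0, "ay": 0, "az": 0, "fingers": 255}

```text
t: 12.6
position: [0.4069, -0.1824, -0.0202]
tool_rot: [-3.09, -0.522, 0.008]
wrist_force: [0.2, 0.3, -0.7]
gripper_width: 0.0005
```

Call:
step_arm:
  steps:
    - {"dx": 0, "dy": 0, "dz": 0.002, "ax": 0, "ay": 0, "az": 0, "fingers": 255}
    - {"dx": 0, "dy": 0, "dz": 0.002, "ax": 0, "ay": 0, "az": 0, "fingers": 255}

```text
t: 12.8
position: [0.4069, -0.1824, -0.0222]
tool_rot: [-3.09, -0.522, 0.008]
wrist_force: [-0.7, 0.9, 0.6]
gripper_width: 0.0003
```

Call:
step_arm:
  steps:
    - {"dx": 0, "dy": 0, "dz": 0.002, "ax": 0, "ay": 0, "az": 0, "fingers": 255}
    - {"dx": 0, "dy": 0, "dz": 0.002, "ax": 0, "ay": 0, "az": 0, "fingers": 255}

```text
t: 13.0
position: [0.4069, -0.1824, -0.0242]
tool_rot: [-3.09, -0.522, 0.008]
wrist_force: [-0.3, -0.4, 0.1]
gripper_width: 0.0006
```

Call:
step_arm:
  steps:
    - {"dx": 0, "dy": 0, "dz": 0.002, "ax": 0, "ay": 0, "az": 0, "fingers": 255}
    - {"dx": 0, "dy": 0, "dz": 0.002, "ax": 0, "ay": 0, "az": 0, "fingers": 255}

```text
t: 13.2
position: [0.407, -0.1825, -0.0261]
tool_rot: [-3.091, -0.522, 0.007]
wrist_force: [0.3, 0.3, -0.4]
gripper_width: 0.0001
```

```bash
python3 go.py
```

```text
t 13.2 pos [ 407.  -182.5  -26.1] jaw 19.2 tilt 0.49 w 0.1 F [ 0.3  0.3 -0.4]
```

Call:
step_arm:
  steps:
    - {"dx": 0, "dy": 0, "dz": 0.002, "ax": 0, "ay": 0, "az": 0, "fingers": 255}
    - {"dx": 0, "dy": 0, "dz": 0.002, "ax": 0, "ay": 0, "az": 0, "fingers": 255}

```text
t: 13.4
position: [0.4071, -0.1825, -0.0263]
tool_rot: [-3.091, -0.523, 0.007]
wrist_force: [-9.3, 5.5, 31.1]
gripper_width: 0.0004
```

Call:
step_arm:
  steps:
    - {"dx": 0, "dy": 0, "dz": 0.002, "ax": 0, "ay": 0, "az": 0, "fingers": 255}
    - {"dx": 0, "dy": 0, "dz": 0.002, "ax": 0, "ay": 0, "az": 0, "fingers": 255}

```text
t: 13.6
position: [0.4072, -0.1826, -0.0264]
tool_rot: [-3.091, -0.523, 0.007]
wrist_force: [-18.1, 9.9, 65.7]
gripper_width: 0.0004
```

```bash
python3 go.py;python3 wv.py w7
python3 - <<'E'
import cv2
a=cv2.imread('pics/w7.png')[100:310];cv2.imwrite('pics/c7.png',a)
E
```

```text
t 13.6 pos [ 407.2 -182.6  -26.4] jaw 19.2 tilt 0.46 w 0.4 F [-18.1   9.9  65.7]
```

View pics/c7.png

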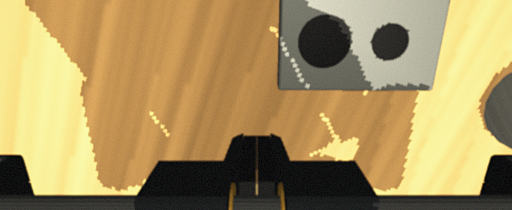

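Contact came at a TCP reading of -26 mm, so the tips are 26 mm *behind* the TCP and not 8 mm ahead. From now on, tip z = TCP z + 26 mm. I'll lift off and go to plate C.

Call:
step_arm:
  steps:
    - {"dx": 0, "dy": 0, "dz": -0.03, "ax": -0.4, "ay": 0.2, "az": 0, "fingers": 0}
    - {"dx": 0, "dy": 0, "dz": -0.08, "ax": -0.4, "ay": 0.2, "az": 0, "fingers": 0}
    - {"dx": 0, "dy": 0, "dz": -0.12, "ax": -0.4, "ay": 0.2, "az": 0, "fingers": 0}
    - {"dx": 0, "dy": 0, "dz": -0.12, "ax": -0.4, "ay": 0.2, "az": 0, "fingers": 0}
    - {"dx": 0, "dy": 0, "dz": -0.12, "ax": -0.4, "ay": 0.2, "az": 0, "fingers": 0}

```text
t: 14.15
position: [0.4077, -0.1832, 0.09]
tool_rot: [-3.097, -0.523, -0.001]
wrist_force: [-0.0, 0.4, 0.0]
gripper_width: 0.0383
```

```bash
python3 go.py 435,-104,94,-70.8 435,-104,-23,-70.8
```

```text
t 14.2 pos [ 407.7 -183.2   90. ] jaw 19.2 tilt 0.03 w 38.3 F [-0.   0.4  0. ]
435,-104,94,-70.8 -> d [ 51.8 -65.8  -3.9] rot [-3.000e-02 -2.000e-02  8.997e+01] rows>=10.5
435,-104,-23,-70.8 -> d [  0.   0. 117.] rot [0. 0. 0.] rows>=2.3
```

Call:
step_arm:
  steps:
    - {"dx": 0.052, "dy": -0.066, "dz": 0, "ax": 0, "ay": 0, "az": 90, "fingers": 0}
    - {"dx": 0.052, "dy": -0.066, "dz": 0, "ax": 0, "ay": 0, "az": 90, "fingers": 0}
    - {"dx": 0.052, "dy": -0.066, "dz": 0, "ax": 0, "ay": 0, "az": 90, "fingers": 0}
    - {"dx": 0.052, "dy": -0.066, "dz": 0, "ax": 0, "ay": 0, "az": 90, "fingers": 0}
    - {"dx": 0.052, "dy": -0.066, "dz": 0, "ax": 0, "ay": 0, "az": 90, "fingers": 0}
    - {"dx": 0.052, "dy": -0.066, "dz": 0, "ax": 0, "ay": 0, "az": 90, "fingers": 0}
    - {"dx": 0.052, "dy": -0.066, "dz": 0, "ax": 0, "ay": 0, "az": 90, "fingers": 0}
    - {"dx": 0.052, "dy": -0.066, "dz": 0, "ax": 0, "ay": 0, "az": 90, "fingers": 0}
    - {"dx": 0.052, "dy": -0.066, "dz": 0, "ax": 0, "ay": 0, "az": 90, "fingers": 0}
    - {"dx": 0.052, "dy": -0.066, "dz": 0, "ax": 0, "ay": 0, "az": 90, "fingers": 0}

```text
t: 15.15
position: [0.4342, -0.1033, 0.0882]
tool_rot: [-2.651, 1.686, 0.007]
wrist_force: [-0.2, 0.3, -0.8]
gripper_width: 0.0884
```

Call:
step_arm:
  steps:
    - {"dx": 0, "dy": 0, "dz": 0, "ax": 0, "ay": 0, "az": 4, "fingers": 0}
    - {"dx": 0, "dy": 0, "dz": 0, "ax": 0, "ay": 0, "az": 4, "fingers": 0}

```text
t: 15.35
position: [0.4343, -0.1034, 0.0884]
tool_rot: [-2.595, 1.77, 0.006]
wrist_force: [-0.7, -0.1, -0.0]
gripper_width: 0.0884
```

```bash
cat > pl.py <<'E'
# measure plate nearest to the TCP from the wrist view
from h import *
s=telemetry.observe();f=grab_frame('wrist');f['T']=wristT(f,s);hsv=cv2.cvtColor(f['image'],cv2.COLOR_RGB2HSV)
m=((hsv[...,1]<60)&(hsv[...,2]<215)).astype(np.uint8)
m=cv2.morphologyEx(m,cv2.MORPH_OPEN,np.ones((3,3)))
cs,_=cv2.findContours(m,cv2.RETR_EXTERNAL,cv2.CHAIN_APPROX_NONE)
for c in cs:
    if cv2.contourArea(c)<800: continue
    w=ray(f,c[:,0],.010)[:,:2].astype(np.float32)*1000;r=cv2.minAreaRect(w)
    if 40<min(r[1]) <60 and 70<max(r[1])<90:
        p=cv2.boxPoints(r);e=max([p[1]-p[0],p[2]-p[1]],key=np.linalg.norm)
        print('plate',np.round(r[0],1),np.round(r[1],1),np.degrees(np.arctan2(e[1],e[0]))%180)
E
python3 go.py 435,-104,-23,-70.8; python3 pl.py
```

```text
t 15.3 pos [ 434.3 -103.4   88.4] jaw -68.6 tilt 0.24 w 88.4 F [-0.7 -0.1 -0. ]
435,-104,-23,-70.8 -> d [  1.2  -0.7 111.4] rot [0.12 0.2  2.22] rows>=2.2
plate [ 434.8 -106. ] [78.9 48.6] 19.175734
```

Call:
step_arm:
  newtons: 20
  steps:
    - {"dx": 0.002, "dy": -0.001, "dz": 0.045, "ax": 0, "ay": 0, "az": 2.2, "fingers": 0}
    - {"dx": 0.002, "dy": -0.001, "dz": 0.08, "ax": 0, "ay": 0, "az": 2.2, "fingers": 0}
    - {"dx": 0.002, "dy": -0.001, "dz": 0.1, "ax": 0, "ay": 0, "az": 2.2, "fingers": 0}
    - {"dx": 0.002, "dy": -0.001, "dz": 0.111, "ax": 0, "ay": 0, "az": 2.2, "fingers": 0}
    - {"dx": 0.002, "dy": -0.001, "dz": 0.111, "ax": 0, "ay": 0, "az": 2.2, "fingers": 0}
    - {"dx": 0.002, "dy": -0.001, "dz": 0.111, "ax": 0, "ay": 0, "az": 2.2, "fingers": 255}
    - {"dx": 0.002, "dy": -0.001, "dz": 0.111, "ax": 0, "ay": 0, "az": 2.2, "fingers": 255}
    - {"dx": 0.002, "dy": -0.001, "dz": 0.111, "ax": 0, "ay": 0, "az": 2.2, "fingers": 255}
    - {"dx": 0.002, "dy": -0.001, "dz": 0.111, "ax": 0, "ay": 0, "az": 2.2, "fingers": 255}
    - {"dx": 0.002, "dy": -0.001, "dz": 0.111, "ax": 0, "ay": 0, "az": 2.2, "fingers": 255}

```text
t: 16.4
position: [0.4369, -0.1052, -0.0206]
tool_rot: [-2.561, 1.818, 0.0]
wrist_force: [-0.3, 0.3, -0.3]
gripper_width: 0.0503
```

Call:
step_arm:
  steps:
    - {"dx": 0, "dy": 0, "dz": -0.04, "ax": 0, "ay": 0, "az": 0, "fingers": 255}
    - {"dx": 0, "dy": 0, "dz": -0.08, "ax": 0, "ay": 0, "az": 0, "fingers": 255}
    - {"dx": 0, "dy": 0, "dz": -0.11, "ax": 0, "ay": 0, "az": 0, "fingers": 255}
    - {"dx": 0, "dy": 0, "dz": -0.11, "ax": 0, "ay": 0, "az": 0, "fingers": 255}
    - {"dx": 0, "dy": 0, "dz": -0.11, "ax": 0, "ay": 0, "az": 0, "fingers": 255}

```text
t: 16.9
position: [0.4367, -0.1052, 0.089]
tool_rot: [-2.561, 1.818, 0.0]
wrist_force: [-0.2, -0.5, -1.3]
gripper_width: 0.0493
```

```bash
python3 go.py 514,-273.5,60,-8.3 514,-273.5,-2,-8.3
```

```text
t 16.9 pos [ 436.7 -105.2   89. ] jaw -70.7 tilt 0.04 w 49.3 F [-0.2 -0.5 -1.3]
514,-273.5,60,-8.3 -> d [184.4 -17.5  28.9] rot [-4.000e-02  2.000e-02 -6.245e+01] rows>=7.3
514,-273.5,-2,-8.3 -> d [ 0.  0. 62.] rot [0. 0. 0.] rows>=1.2
```

Call:
step_arm:
  steps:
    - {"dx": 0.182, "dy": -0.018, "dz": 0.029, "ax": 0, "ay": 0, "az": -62.4, "fingers": 255}
    - {"dx": 0.182, "dy": -0.018, "dz": 0.029, "ax": 0, "ay": 0, "az": -62.4, "fingers": 255}
    - {"dx": 0.182, "dy": -0.018, "dz": 0.029, "ax": 0, "ay": 0, "az": -62.4, "fingers": 255}
    - {"dx": 0.182, "dy": -0.018, "dz": 0.029, "ax": 0, "ay": 0, "az": -62.4, "fingers": 255}
    - {"dx": 0.182, "dy": -0.018, "dz": 0.029, "ax": 0, "ay": 0, "az": -62.4, "fingers": 255}
    - {"dx": 0.182, "dy": -0.018, "dz": 0.029, "ax": 0, "ay": 0, "az": -62.4, "fingers": 255}
    - {"dx": 0.182, "dy": -0.018, "dz": 0.029, "ax": 0, "ay": 0, "az": -62.4, "fingers": 255}
    - {"dx": 0.182, "dy": -0.018, "dz": 0.029, "ax": 0, "ay": 0, "az": -62.4, "fingers": 255}
    - {"dx": 0.182, "dy": -0.018, "dz": 0.029, "ax": 0, "ay": 0, "az": -62.4, "fingers": 255}
    - {"dx": 0.182, "dy": -0.018, "dz": 0.029, "ax": 0, "ay": 0, "az": -62.4, "fingers": 255}

```text
t: 17.9
position: [0.5133, -0.2708, 0.0587]
tool_rot: [-3.131, 0.231, 0.003]
wrist_force: [-0.1, 0.3, -1.9]
gripper_width: 0.0498
```

```bash
python3 go.py 514,-271.5,0,-8.3
```

```text
t 17.9 pos [ 513.3 -270.8   58.7] jaw -8.4 tilt 0.17 w 49.8 F [-0.1  0.3 -1.9]
514,-271.5,0,-8.3 -> d [ 0.9  0.7 58.7] rot [-0.11  0.13 -0.13] rows>=1.2
```

Call:
step_arm:
  steps:
    - {"dx": 0.001, "dy": 0.001, "dz": 0.03, "ax": 0, "ay": 0, "az": 0, "fingers": 255}
    - {"dx": 0.001, "dy": 0.001, "dz": 0.05, "ax": 0, "ay": 0, "az": 0, "fingers": 255}
    - {"dx": 0.001, "dy": 0.001, "dz": 0.057, "ax": 0, "ay": 0, "az": 0, "fingers": 255}
    - {"dx": 0.001, "dy": 0.001, "dz": 0.0585, "ax": 0, "ay": 0, "az": 0, "fingers": 255}
    - {"dx": 0.001, "dy": 0.001, "dz": 0.0585, "ax": 0, "ay": 0, "az": 0, "fingers": 255}
    - {"dx": 0.001, "dy": 0.001, "dz": 0.0585, "ax": 0, "ay": 0, "az": 0, "fingers": 255}

```text
t: 18.5
position: [0.5151, -0.2726, 0.0024]
tool_rot: [3.133, -0.229, 0.002]
wrist_force: [0.7, 0.7, -0.1]
gripper_width: 0.0497
```

Call:
step_arm:
  steps:
    - {"dx": 0, "dy": 0, "dz": 0.0005, "ax": 0, "ay": 0, "az": 0, "fingers": 60}
    - {"dx": 0, "dy": 0, "dz": 0.0005, "ax": 0, "ay": 0, "az": 0, "fingers": 60}
    - {"dx": 0, "dy": 0, "dz": 0.0005, "ax": 0, "ay": 0, "az": 0, "fingers": 60}
    - {"dx": 0, "dy": 0, "dz": -0.03, "ax": 0, "ay": 0, "az": 0, "fingers": 60}
    - {"dx": 0, "dy": 0, "dz": -0.08, "ax": 0, "ay": 0, "az": 0, "fingers": 60}
    - {"dx": 0, "dy": 0, "dz": -0.12, "ax": 0, "ay": 0, "az": 0, "fingers": 60}
    - {"dx": 0, "dy": 0, "dz": -0.12, "ax": 0, "ay": 0, "az": 0, "fingers": 60}
    - {"dx": 0, "dy": 0, "dz": -0.12, "ax": 0, "ay": 0, "az": 0, "fingers": 60}

```text
t: 19.3
position: [0.5147, -0.2724, 0.1218]
tool_rot: [-3.133, 0.229, -0.001]
wrist_force: [-0.0, -1.0, -1.2]
gripper_width: 0.067
```

```bash
python3 go.py 655,-107,90,-75.2; python3 wv.py w8; python3 -c "
from h import *
import pickle
f=pickle.load(open('w8.pkl','rb'))
cv2.imwrite('pics/c8.png',f['image'][100:300,100:420,::-1])"
```

```text
t 19.3 pos [ 514.7 -272.4  121.8] jaw -8.4 tilt 0.04 w 67.0 F [-0.  -1.  -1.2]
655,-107,90,-75.2 -> d [ 114.8 -184.    31.9] rot [-4.000e-02 -2.000e-02  6.685e+01] rows>=7.8
```

View pics/c8.png

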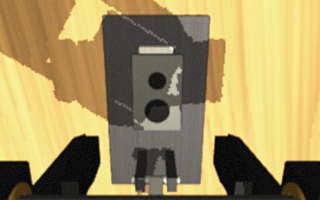

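Plate 1 lies square on the bed: crop (131..182, 54..131), with the bed end showing above it. I'll quantify that and move to plate B.

Call:
step_arm:
  steps:
    - {"dx": 0.115, "dy": -0.184, "dz": 0.03, "ax": 0, "ay": 0, "az": 66.8, "fingers": 0}
    - {"dx": 0.115, "dy": -0.184, "dz": 0.03, "ax": 0, "ay": 0, "az": 66.8, "fingers": 0}
    - {"dx": 0.115, "dy": -0.184, "dz": 0.03, "ax": 0, "ay": 0, "az": 66.8, "fingers": 0}
    - {"dx": 0.115, "dy": -0.184, "dz": 0.03, "ax": 0, "ay": 0, "az": 66.8, "fingers": 0}
    - {"dx": 0.115, "dy": -0.184, "dz": 0.03, "ax": 0, "ay": 0, "az": 66.8, "fingers": 0}
    - {"dx": 0.115, "dy": -0.184, "dz": 0.03, "ax": 0, "ay": 0, "az": 66.8, "fingers": 0}
    - {"dx": 0.115, "dy": -0.184, "dz": 0.03, "ax": 0, "ay": 0, "az": 66.8, "fingers": 0}
    - {"dx": 0.115, "dy": -0.184, "dz": 0.03, "ax": 0, "ay": 0, "az": 66.8, "fingers": 0}
    - {"dx": 0.115, "dy": -0.184, "dz": 0.03, "ax": 0, "ay": 0, "az": 66.8, "fingers": 0}
    - {"dx": 0.115, "dy": -0.184, "dz": 0.03, "ax": 0, "ay": 0, "az": 66.8, "fingers": 0}

```text
t: 20.35
position: [0.6546, -0.1069, 0.0902]
tool_rot: [2.493, -1.911, -0.004]
wrist_force: [0.4, -0.4, -0.2]
gripper_width: 0.0882
```

```bash
python3 go.py 655,-107,-21,-75.2; python3 pl.py
python3 - <<'E'
from h import *
import pickle
f=pickle.load(open('w8.pkl','rb'))
u=np.array([-.144,-.9895]);v=np.array([.9895,-.144]);b=np.array([514,-273.5])
P=ray(f,[(256.5,154),(256.5,231),(231,190),(282.5,190)],.030)[:,:2]*1000;print('plate x',((P-b)@u)[:2],'y',((P-b)@v)[2:])
P=ray(f,[(256.5,145.5),(240,149),(273.5,149)],.020)[:,:2]*1000;print('bed end x',((P-b)@u)[0],'y',((P-b)@v)[1:])
E
```

```text
t 20.4 pos [ 654.6 -106.9   90.2] jaw -74.9 tilt 0.16 w 88.2 F [ 0.4 -0.4 -0.2]
655,-107,-21,-75.2 -> d [  0.5  -0.5 111.2] rot [0.1  0.13 0.27] rows>=2.2
plate [407.   99.1] [59.6 78. ] 103.6895
plate [ 655.5 -108.7] [78.4 48.8] 15.091811
plate [646.4 101.5] [78.2 53.5] 19.234613
plate x [-38.22193671  42.75093359] y [-25.19031184  26.37070462]
bed end x -45.03960241323306 y [-16.00527205  17.22285928]
```

Call:
step_arm:
  newtons: 20
  steps:
    - {"dx": 0.001, "dy": -0.001, "dz": 0.045, "ax": 0, "ay": 0, "az": 0, "fingers": 0}
    - {"dx": 0.001, "dy": -0.001, "dz": 0.08, "ax": 0, "ay": 0, "az": 0, "fingers": 0}
    - {"dx": 0.001, "dy": -0.001, "dz": 0.1, "ax": 0, "ay": 0, "az": 0, "fingers": 0}
    - {"dx": 0.001, "dy": -0.001, "dz": 0.111, "ax": 0, "ay": 0, "az": 0, "fingers": 0}
    - {"dx": 0.001, "dy": -0.001, "dz": 0.111, "ax": 0, "ay": 0, "az": 0, "fingers": 0}
    - {"dx": 0.001, "dy": -0.001, "dz": 0.111, "ax": 0, "ay": 0, "az": 0, "fingers": 255}
    - {"dx": 0.001, "dy": -0.001, "dz": 0.111, "ax": 0, "ay": 0, "az": 0, "fingers": 255}
    - {"dx": 0.001, "dy": -0.001, "dz": 0.111, "ax": 0, "ay": 0, "az": 0, "fingers": 255}
    - {"dx": 0.001, "dy": -0.001, "dz": 0.111, "ax": 0, "ay": 0, "az": 0, "fingers": 255}
    - {"dx": 0.001, "dy": -0.001, "dz": 0.111, "ax": 0, "ay": 0, "az": 0, "fingers": 255}

```text
t: 21.4
position: [0.6565, -0.1076, -0.0191]
tool_rot: [-2.489, 1.915, 0.0]
wrist_force: [-0.9, -0.4, 0.8]
gripper_width: 0.05
```

Call:
step_arm:
  steps:
    - {"dx": 0, "dy": 0, "dz": -0.04, "ax": 0, "ay": 0, "az": 0, "fingers": 255}
    - {"dx": 0, "dy": 0, "dz": -0.08, "ax": 0, "ay": 0, "az": 0, "fingers": 255}
    - {"dx": 0, "dy": 0, "dz": -0.11, "ax": 0, "ay": 0, "az": 0, "fingers": 255}
    - {"dx": 0, "dy": 0, "dz": -0.11, "ax": 0, "ay": 0, "az": 0, "fingers": 255}
    - {"dx": 0, "dy": 0, "dz": -0.11, "ax": 0, "ay": 0, "az": 0, "fingers": 255}

```text
t: 21.9
position: [0.6562, -0.1076, 0.0903]
tool_rot: [-2.489, 1.915, 0.001]
wrist_force: [-0.5, 0.1, -1.7]
gripper_width: 0.0493
```

```bash
python3 go.py 514,-273,70,-8.3
```

```text
t 21.9 pos [ 656.2 -107.6   90.3] jaw -75.1 tilt 0.05 w 49.3 F [-0.5  0.1 -1.7]
514,-273,70,-8.3 -> d [123.4 179.8  20.2] rot [-3.000e-02  5.000e-02 -6.685e+01] rows>=7.8
```

Call:
step_arm:
  steps:
    - {"dx": 0.123, "dy": 0.179, "dz": 0.02, "ax": 0, "ay": 0, "az": -66.8, "fingers": 255}
    - {"dx": 0.123, "dy": 0.179, "dz": 0.02, "ax": 0, "ay": 0, "az": -66.8, "fingers": 255}
    - {"dx": 0.123, "dy": 0.179, "dz": 0.02, "ax": 0, "ay": 0, "az": -66.8, "fingers": 255}
    - {"dx": 0.123, "dy": 0.179, "dz": 0.02, "ax": 0, "ay": 0, "az": -66.8, "fingers": 255}
    - {"dx": 0.123, "dy": 0.179, "dz": 0.02, "ax": 0, "ay": 0, "az": -66.8, "fingers": 255}
    - {"dx": 0.123, "dy": 0.179, "dz": 0.02, "ax": 0, "ay": 0, "az": -66.8, "fingers": 255}
    - {"dx": 0.123, "dy": 0.179, "dz": 0.02, "ax": 0, "ay": 0, "az": -66.8, "fingers": 255}
    - {"dx": 0.123, "dy": 0.179, "dz": 0.02, "ax": 0, "ay": 0, "az": -66.8, "fingers": 255}
    - {"dx": 0.123, "dy": 0.179, "dz": 0.02, "ax": 0, "ay": 0, "az": -66.8, "fingers": 255}
    - {"dx": 0.123, "dy": 0.179, "dz": 0.02, "ax": 0, "ay": 0, "az": -66.8, "fingers": 255}

```text
t: 22.9
position: [0.5144, -0.272, 0.0693]
tool_rot: [-3.131, 0.234, 0.003]
wrist_force: [-0.6, -0.2, -1.0]
gripper_width: 0.0493
```

```bash
python3 go.py 514,-271.5,11.5,-8.3
```

```text
t 22.9 pos [ 514.4 -272.    69.3] jaw -8.6 tilt 0.16 w 49.3 F [-0.6 -0.2 -1. ]
514,-271.5,11.5,-8.3 -> d [-0.4 -0.4 57.8] rot [-0.11  0.12 -0.27] rows>=1.2
```

Call:
step_arm:
  steps:
    - {"dx": 0, "dy": -0.001, "dz": 0.03, "ax": 0, "ay": 0, "az": -0.3, "fingers": 255}
    - {"dx": 0, "dy": -0.001, "dz": 0.05, "ax": 0, "ay": 0, "az": -0.3, "fingers": 255}
    - {"dx": 0, "dy": -0.001, "dz": 0.056, "ax": 0, "ay": 0, "az": -0.3, "fingers": 255}
    - {"dx": 0, "dy": -0.001, "dz": 0.0578, "ax": 0, "ay": 0, "az": -0.3, "fingers": 255}
    - {"dx": 0, "dy": -0.001, "dz": 0.0578, "ax": 0, "ay": 0, "az": -0.3, "fingers": 255}
    - {"dx": 0, "dy": -0.001, "dz": 0.0578, "ax": 0, "ay": 0, "az": -0.3, "fingers": 255}

```text
t: 23.5
position: [0.5154, -0.2717, 0.0136]
tool_rot: [-3.134, 0.221, -0.002]
wrist_force: [0.1, 0.2, -0.3]
gripper_width: 0.0493
```

Call:
step_arm:
  steps:
    - {"dx": 0, "dy": 0, "dz": 0, "ax": 0, "ay": 0, "az": 0, "fingers": 60}
    - {"dx": 0, "dy": 0, "dz": 0, "ax": 0, "ay": 0, "az": 0, "fingers": 60}
    - {"dx": 0, "dy": 0, "dz": 0, "ax": 0, "ay": 0, "az": 0, "fingers": 60}
    - {"dx": 0, "dy": 0, "dz": -0.03, "ax": 0, "ay": 0, "az": 0, "fingers": 60}
    - {"dx": 0, "dy": 0, "dz": -0.08, "ax": 0, "ay": 0, "az": 0, "fingers": 60}
    - {"dx": 0, "dy": 0, "dz": -0.11, "ax": 0, "ay": 0, "az": 0, "fingers": 60}
    - {"dx": 0, "dy": 0, "dz": -0.11, "ax": 0, "ay": 0, "az": 0, "fingers": 60}
    - {"dx": 0, "dy": 0, "dz": -0.11, "ax": 0, "ay": 0, "az": 0, "fingers": 60}

```text
t: 24.3
position: [0.5149, -0.2714, 0.1227]
tool_rot: [-3.133, 0.221, -0.0]
wrist_force: [-0.2, -0.2, -0.6]
gripper_width: 0.0673
```

```bash
python3 go.py 646,105,90,-70.9; python3 wv.py w9
```

```text
t 24.3 pos [ 514.9 -271.4  122.7] jaw -8.1 tilt 0.04 w 67.3 F [-0.2 -0.2 -0.6]
646,105,90,-70.9 -> d [  77.  -391.1   32.9] rot [-4.000e-02  2.000e-02  6.284e+01] rows>=8.0
```

Call:
step_arm:
  steps:
    - {"dx": 0.077, "dy": -0.391, "dz": 0.03, "ax": 0, "ay": 0, "az": 62.8, "fingers": 0}
    - {"dx": 0.077, "dy": -0.391, "dz": 0.03, "ax": 0, "ay": 0, "az": 62.8, "fingers": 0}
    - {"dx": 0.077, "dy": -0.391, "dz": 0.03, "ax": 0, "ay": 0, "az": 62.8, "fingers": 0}
    - {"dx": 0.077, "dy": -0.391, "dz": 0.03, "ax": 0, "ay": 0, "az": 62.8, "fingers": 0}
    - {"dx": 0.077, "dy": -0.391, "dz": 0.03, "ax": 0, "ay": 0, "az": 62.8, "fingers": 0}
    - {"dx": 0.077, "dy": -0.391, "dz": 0.03, "ax": 0, "ay": 0, "az": 62.8, "fingers": 0}
    - {"dx": 0.077, "dy": -0.391, "dz": 0.03, "ax": 0, "ay": 0, "az": 62.8, "fingers": 0}
    - {"dx": 0.077, "dy": -0.391, "dz": 0.03, "ax": 0, "ay": 0, "az": 62.8, "fingers": 0}
    - {"dx": 0.077, "dy": -0.391, "dz": 0.03, "ax": 0, "ay": 0, "az": 62.8, "fingers": 0}
    - {"dx": 0.077, "dy": -0.391, "dz": 0.03, "ax": 0, "ay": 0, "az": 62.8, "fingers": 0}

```text
t: 25.35
position: [0.6453, 0.1079, 0.0905]
tool_rot: [2.563, -1.816, -0.006]
wrist_force: [-0.1, -0.1, 0.4]
gripper_width: 0.0884
```

Call:
step_arm:
  steps:
    - {"dx": 0, "dy": 0, "dz": 0, "ax": 0, "ay": 0, "az": 0, "fingers": 0}
    - {"dx": 0, "dy": 0, "dz": 0, "ax": 0, "ay": 0, "az": 0, "fingers": 0}

```text
t: 25.55
position: [0.6456, 0.1036, 0.0924]
tool_rot: [2.559, -1.822, -0.002]
wrist_force: [0.1, -0.5, -0.1]
gripper_width: 0.0879
```

```bash
python3 go.py 645.5,105,-21,-70.9; python3 pl.py
python3 - <<'E'
import cv2
a=cv2.imread('pics/w9.png')[100:300,150:370]
from h import *
f=grab_frame('wrist');s=telemetry.observe()
cv2.imwrite('pics/c9.png',np.hstack([a,cv2.cvtColor(f['image'],cv2.COLOR_RGB2BGR)[:200]]))
E
```

```text
t 25.6 pos [645.6 103.6  92.4] jaw -70.9 tilt 0.09 w 87.9 F [ 0.1 -0.5 -0.1]
645.5,105,-21,-70.9 -> d [ -1.3  -0.5 113.4] rot [ 0.06  0.07 -0.02] rows>=2.3
plate [646.7 104.5] [77.7 48.3] 19.137276
```

View pics/c9.png

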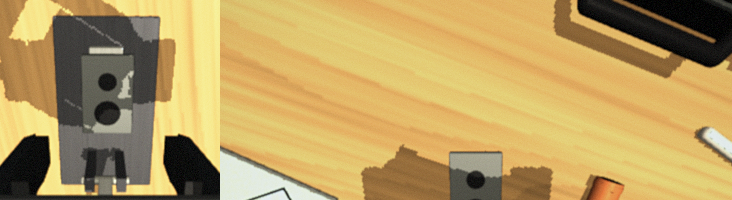

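The left half shows the two plates piled squarely, and plate A lies as measured. Grasping plate A.

Call:
step_arm:
  newtons: 20
  steps:
    - {"dx": -0.001, "dy": -0.001, "dz": 0.045, "ax": 0, "ay": 0, "az": 0, "fingers": 0}
    - {"dx": -0.001, "dy": -0.001, "dz": 0.08, "ax": 0, "ay": 0, "az": 0, "fingers": 0}
    - {"dx": -0.001, "dy": -0.001, "dz": 0.1, "ax": 0, "ay": 0, "az": 0, "fingers": 0}
    - {"dx": -0.001, "dy": -0.001, "dz": 0.113, "ax": 0, "ay": 0, "az": 0, "fingers": 0}
    - {"dx": -0.001, "dy": -0.001, "dz": 0.113, "ax": 0, "ay": 0, "az": 0, "fingers": 0}
    - {"dx": -0.001, "dy": -0.001, "dz": 0.113, "ax": 0, "ay": 0, "az": 0, "fingers": 255}
    - {"dx": -0.001, "dy": -0.001, "dz": 0.113, "ax": 0, "ay": 0, "az": 0, "fingers": 255}
    - {"dx": -0.001, "dy": -0.001, "dz": 0.113, "ax": 0, "ay": 0, "az": 0, "fingers": 255}
    - {"dx": -0.001, "dy": -0.001, "dz": 0.113, "ax": 0, "ay": 0, "az": 0, "fingers": 255}
    - {"dx": -0.001, "dy": -0.001, "dz": 0.113, "ax": 0, "ay": 0, "az": 0, "fingers": 255}

```text
t: 26.65
position: [0.6468, 0.1063, -0.0197]
tool_rot: [-2.559, 1.82, 0.0]
wrist_force: [1.0, -1.1, 0.0]
gripper_width: 0.0502
```

Call:
step_arm:
  steps:
    - {"dx": 0, "dy": 0, "dz": -0.04, "ax": 0, "ay": 0, "az": 0, "fingers": 255}
    - {"dx": 0, "dy": 0, "dz": -0.08, "ax": 0, "ay": 0, "az": 0, "fingers": 255}
    - {"dx": 0, "dy": 0, "dz": -0.11, "ax": 0, "ay": 0, "az": 0, "fingers": 255}
    - {"dx": 0, "dy": 0, "dz": -0.11, "ax": 0, "ay": 0, "az": 0, "fingers": 255}
    - {"dx": 0, "dy": 0, "dz": -0.11, "ax": 0, "ay": 0, "az": 0, "fingers": 255}

```text
t: 27.15
position: [0.6464, 0.1062, 0.0897]
tool_rot: [-2.56, 1.821, 0.001]
wrist_force: [-1.0, -0.6, -0.9]
gripper_width: 0.0494
```

```bash
python3 go.py 514,-272,80,-8.3
```

```text
t 27.1 pos [646.4 106.2  89.7] jaw -70.8 tilt 0.06 w 49.4 F [-1.  -0.6 -0.9]
514,-272,80,-8.3 -> d [313.8 249.2   9.4] rot [-3.000e-02  5.000e-02 -6.255e+01] rows>=8.0
```

Call:
step_arm:
  steps:
    - {"dx": 0.313, "dy": 0.249, "dz": 0.009, "ax": 0, "ay": 0, "az": -62.5, "fingers": 255}
    - {"dx": 0.313, "dy": 0.249, "dz": 0.009, "ax": 0, "ay": 0, "az": -62.5, "fingers": 255}
    - {"dx": 0.313, "dy": 0.249, "dz": 0.009, "ax": 0, "ay": 0, "az": -62.5, "fingers": 255}
    - {"dx": 0.313, "dy": 0.249, "dz": 0.009, "ax": 0, "ay": 0, "az": -62.5, "fingers": 255}
    - {"dx": 0.313, "dy": 0.249, "dz": 0.009, "ax": 0, "ay": 0, "az": -62.5, "fingers": 255}
    - {"dx": 0.313, "dy": 0.249, "dz": 0.009, "ax": 0, "ay": 0, "az": -62.5, "fingers": 255}
    - {"dx": 0.313, "dy": 0.249, "dz": 0.009, "ax": 0, "ay": 0, "az": -62.5, "fingers": 255}
    - {"dx": 0.313, "dy": 0.249, "dz": 0.009, "ax": 0, "ay": 0, "az": -62.5, "fingers": 255}
    - {"dx": 0.313, "dy": 0.249, "dz": 0.009, "ax": 0, "ay": 0, "az": -62.5, "fingers": 255}
    - {"dx": 0.313, "dy": 0.249, "dz": 0.009, "ax": 0, "ay": 0, "az": -62.5, "fingers": 255}

```text
t: 28.15
position: [0.5123, -0.2731, 0.0787]
tool_rot: [-3.13, 0.235, 0.005]
wrist_force: [0.4, 1.2, -1.3]
gripper_width: 0.049
```

Call:
step_arm:
  steps:
    - {"dx": 0, "dy": 0, "dz": 0, "ax": 0, "ay": 0, "az": 0, "fingers": 255}
    - {"dx": 0, "dy": 0, "dz": 0, "ax": 0, "ay": 0, "az": 0, "fingers": 255}

```text
t: 28.35
position: [0.5142, -0.2697, 0.0799]
tool_rot: [-3.131, 0.227, 0.002]
wrist_force: [-0.6, 0.3, -1.2]
gripper_width: 0.0499
```

```bash
python3 go.py 514,-272,21,-8.3
```

```text
t 28.4 pos [ 514.2 -269.7   79.9] jaw -8.3 tilt 0.14 w 49.9 F [-0.6  0.3 -1.2]
514,-272,21,-8.3 -> d [ 0.2  2.4 58.9] rot [-0.11  0.09  0.02] rows>=1.2
```

Call:
step_arm:
  steps:
    - {"dx": 0, "dy": 0.002, "dz": 0.03, "ax": 0, "ay": 0, "az": 0, "fingers": 255}
    - {"dx": 0, "dy": 0.002, "dz": 0.05, "ax": 0, "ay": 0, "az": 0, "fingers": 255}
    - {"dx": 0, "dy": 0.002, "dz": 0.057, "ax": 0, "ay": 0, "az": 0, "fingers": 255}
    - {"dx": 0, "dy": 0.002, "dz": 0.06, "ax": 0, "ay": 0, "az": 0, "fingers": 255}
    - {"dx": 0, "dy": 0.002, "dz": 0.06, "ax": 0, "ay": 0, "az": 0, "fingers": 255}
    - {"dx": 0, "dy": 0.002, "dz": 0.06, "ax": 0, "ay": 0, "az": 0, "fingers": 255}

```text
t: 28.95
position: [0.5143, -0.2732, 0.0215]
tool_rot: [3.133, -0.228, 0.002]
wrist_force: [0.2, 0.1, -1.3]
gripper_width: 0.0493
```

Call:
step_arm:
  steps:
    - {"dx": 0, "dy": 0, "dz": 0, "ax": 0, "ay": 0, "az": 0, "fingers": 60}
    - {"dx": 0, "dy": 0, "dz": 0, "ax": 0, "ay": 0, "az": 0, "fingers": 60}
    - {"dx": 0, "dy": 0, "dz": 0, "ax": 0, "ay": 0, "az": 0, "fingers": 60}
    - {"dx": 0, "dy": 0, "dz": -0.03, "ax": 0, "ay": 0, "az": 0, "fingers": 60}
    - {"dx": 0, "dy": 0, "dz": -0.08, "ax": 0, "ay": 0, "az": 0, "fingers": 60}
    - {"dx": 0, "dy": 0, "dz": -0.13, "ax": 0, "ay": 0, "az": 0, "fingers": 60}
    - {"dx": 0, "dy": 0, "dz": -0.17, "ax": 0, "ay": 0, "az": 0, "fingers": 60}
    - {"dx": 0, "dy": 0, "dz": -0.17, "ax": 0, "ay": 0, "az": 0, "fingers": 60}
    - {"dx": 0, "dy": 0, "dz": -0.17, "ax": 0, "ay": 0, "az": 0, "fingers": 60}

```text
t: 29.85
position: [0.5138, -0.2733, 0.1908]
tool_rot: [-3.133, 0.229, -0.001]
wrist_force: [0.2, -0.4, -0.3]
gripper_width: 0.0679
```

```bash
python3 go.py 494,-415,190,-8.3 494,-415,110,-8.3; python3 wv.py w10
python3 - <<'E'
import cv2
a=cv2.imread('pics/w10.png')[100:320,100:420];cv2.imwrite('pics/c10.png',cv2.resize(a,None,fx=2,fy=2))
E
```

```text
t 29.9 pos [ 513.8 -273.3  190.8] jaw -8.4 tilt 0.04 w 67.9 F [ 0.2 -0.4 -0.3]
494,-415,190,-8.3 -> d [  1.  143.1   0.8] rot [-0.02 -0.03 -0.05] rows>=2.9
494,-415,110,-8.3 -> d [ 0.  0. 80.] rot [0. 0. 0.] rows>=1.6
```

View pics/c10.png

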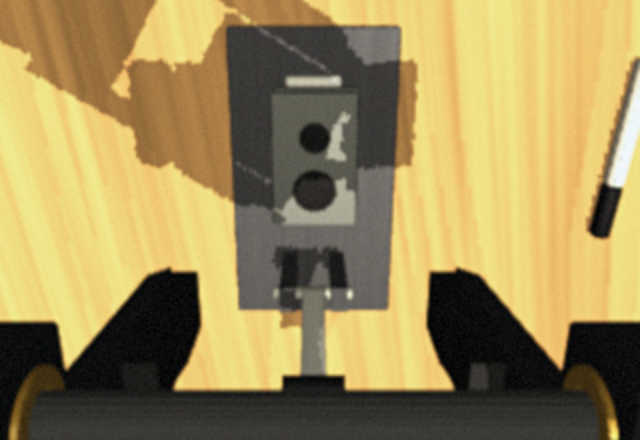

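All three plates are piled squarely (crop (272..357, 90..225)), and the handle is at crop (315,383). Next I regrasp it to close the arm.

Call:
step_arm:
  newtons: 25
  steps:
    - {"dx": 0.001, "dy": 0.05, "dz": 0, "ax": 0, "ay": 0, "az": 0, "fingers": 90}
    - {"dx": 0.001, "dy": 0.1, "dz": 0, "ax": 0, "ay": 0, "az": 0, "fingers": 90}
    - {"dx": 0.001, "dy": 0.1415, "dz": 0, "ax": 0, "ay": 0, "az": 0, "fingers": 90}
    - {"dx": 0.001, "dy": 0.1415, "dz": 0.04, "ax": 0, "ay": 0, "az": 0, "fingers": 90}
    - {"dx": 0.001, "dy": 0.1415, "dz": 0.07, "ax": 0, "ay": 0, "az": 0, "fingers": 90}
    - {"dx": 0.001, "dy": 0.1415, "dz": 0.084, "ax": 0, "ay": 0, "az": 0, "fingers": 90}
    - {"dx": 0.001, "dy": 0.1415, "dz": 0.084, "ax": 0, "ay": 0, "az": 0, "fingers": 90}
    - {"dx": 0.001, "dy": 0.1415, "dz": 0.084, "ax": 0, "ay": 0, "az": 0, "fingers": 90}

```text
t: 30.7
position: [0.4946, -0.4134, 0.1073]
tool_rot: [-3.133, 0.228, -0.001]
wrist_force: [-0.6, -0.5, 0.6]
gripper_width: 0.0572
```

Call:
step_arm:
  steps:
    - {"dx": 0, "dy": 0, "dz": 0, "ax": 0, "ay": 0, "az": 0, "fingers": 255}
    - {"dx": 0, "dy": 0, "dz": 0, "ax": 0, "ay": 0, "az": 0, "fingers": 255}
    - {"dx": 0, "dy": 0, "dz": 0, "ax": 0, "ay": 0, "az": 0, "fingers": 255}
    - {"dx": 0, "dy": 0, "dz": 0, "ax": 0, "ay": 0, "az": 0, "fingers": 255}
    - {"dx": 0, "dy": 0, "dz": 0, "ax": 0, "ay": 0, "az": 0, "fingers": 255}

```text
t: 31.2
position: [0.4932, -0.4132, 0.1068]
tool_rot: [-3.132, 0.229, 0.005]
wrist_force: [-8.5, 1.3, 3.6]
gripper_width: 0.0236
```

```bash
python3 go.py
python3 - <<'E'
import numpy as np
# arc displacements (tool dy toward hinge+, dz down+) from clamp 1.9
f0=np.radians(13)+1.9
for c in (1.7,1.5,1.3,1.1,.9,.75,.62,.5,.4,.34,.3):
    f=np.radians(13)+c; print(c, round(-107*(np.cos(f)-np.cos(f0)),1), round(107*(np.sin(f0)-np.sin(f)),1))
E
```

```text
t 31.2 pos [ 493.2 -413.2  106.8] jaw -8.4 tilt 0.19 w 23.6 F [-8.5  1.3  3.6]
1.7 -19.2 -9.4
1.5 -39.8 -14.8
1.3 -61.2 -16.0
1.1 -82.3 -13.0
0.9 -102.4 -5.8
0.75 -116.4 2.2
0.62 -127.4 10.7
0.5 -136.4 19.8
0.4 -143.1 28.1
0.34 -146.7 33.4
0.3 -149.0 37.1
```

Call:
step_arm:
  steps:
    - {"dx": 0, "dy": -0.019, "dz": -0.0095, "ax": 0, "ay": 0, "az": 0, "fingers": 255}
    - {"dx": 0, "dy": -0.04, "dz": -0.015, "ax": 0, "ay": 0, "az": 0, "fingers": 255}
    - {"dx": 0, "dy": -0.061, "dz": -0.016, "ax": 0, "ay": 0, "az": 0, "fingers": 255}
    - {"dx": 0, "dy": -0.082, "dz": -0.013, "ax": 0, "ay": 0, "az": 0, "fingers": 255}
    - {"dx": 0, "dy": -0.102, "dz": -0.006, "ax": 0, "ay": 0, "az": 0, "fingers": 255}
    - {"dx": 0, "dy": -0.1165, "dz": 0.002, "ax": 0, "ay": 0, "az": 0, "fingers": 255}
    - {"dx": 0, "dy": -0.1275, "dz": 0.0105, "ax": 0, "ay": 0, "az": 0, "fingers": 255}
    - {"dx": 0, "dy": -0.1365, "dz": 0.02, "ax": 0, "ay": 0, "az": 0, "fingers": 255}
    - {"dx": 0, "dy": -0.143, "dz": 0.028, "ax": 0, "ay": 0, "az": 0, "fingers": 255}
    - {"dx": 0, "dy": -0.1455, "dz": 0.032, "ax": 0, "ay": 0, "az": 0, "fingers": 255}

```text
t: 32.2
position: [0.5146, -0.2675, 0.0742]
tool_rot: [-3.13, 0.227, 0.005]
wrist_force: [-5.1, 6.9, 6.4]
gripper_width: 0.0232
```

Call:
step_arm:
  steps:
    - {"dx": 0, "dy": 0, "dz": 0, "ax": 0, "ay": 0, "az": 0, "fingers": 255}
    - {"dx": 0, "dy": 0, "dz": 0, "ax": 0, "ay": 0, "az": 0, "fingers": 255}

```text
t: 32.4
position: [0.5145, -0.2677, 0.0745]
tool_rot: [-3.13, 0.228, 0.005]
wrist_force: [-4.1, 7.0, 4.4]
gripper_width: 0.0235
```

```bash
python3 go.py
```

```text
t 32.4 pos [ 514.5 -267.7   74.5] jaw -8.3 tilt 0.28 w 23.5 F [-4.1  7.   4.4]
```

Call:
step_arm:
  steps:
    - {"dx": 0, "dy": 0, "dz": 0, "ax": 0, "ay": 0, "az": 0, "fingers": 90}
    - {"dx": 0, "dy": 0, "dz": 0, "ax": 0, "ay": 0, "az": 0, "fingers": 90}
    - {"dx": 0, "dy": 0, "dz": 0, "ax": 0, "ay": 0, "az": 0, "fingers": 90}
    - {"dx": 0, "dy": 0, "dz": -0.04, "ax": 0, "ay": 0, "az": 0, "fingers": 90}
    - {"dx": 0, "dy": 0, "dz": -0.08, "ax": 0, "ay": 0, "az": 0, "fingers": 90}
    - {"dx": 0, "dy": 0, "dz": -0.11, "ax": 0, "ay": 0, "az": 0, "fingers": 90}
    - {"dx": 0, "dy": 0, "dz": -0.11, "ax": 0, "ay": 0, "az": 0, "fingers": 90}

```text
t: 33.1
position: [0.5168, -0.2706, 0.1891]
tool_rot: [3.13, -0.229, 0.01]
wrist_force: [0.2, 1.2, -1.2]
gripper_width: 0.0575
```

```bash
python3 go.py 430,60,190,0
cat > m2.py <<'E'
from h import *
import pickle
s,D=pickle.load(open('f0.pkl','rb'));f=D['top'];im=f['image']
g=cv2.cvtColor(im,cv2.COLOR_RGB2GRAY);S=4
x0,y0=82,178;c=cv2.resize(g[y0:272,x0:178],None,fx=S,fy=S,interpolation=cv2.INTER_CUBIC)
b=(c>cv2.GaussianBlur(c,(0,0),25).astype(int)-25).astype(np.uint8)
cs,h=cv2.findContours(b,cv2.RETR_CCOMP,cv2.CHAIN_APPROX_NONE)
for i,k in enumerate(cs):
    a=cv2.contourArea(k)
    if a>800:
        w=ray(f,(k[:,0]+.5)/S-.5+[x0,y0],.005)[:,:2].astype(np.float32)*1000
        r=cv2.minAreaRect(w);q=cv2.approxPolyDP(w[:,None],6,True)[:,0]
        print(i,h[0][i],'A',cv2.contourArea(w).round(),np.round(r[0],1),np.round(r[1],1),np.round(r[2],1),q.round(1).tolist() if len(q)<10 else len(q))
E
python3 m2.py
```

```text
t 33.1 pos [ 516.8 -270.6  189.1] jaw -8.4 tilt 0.42 w 57.5 F [ 0.2  1.2 -1.2]
430,60,190,0 -> d [-133.9 -314.5   -2.9] rot [ 0.21 -0.37 -8.35] rows>=6.8Traceback (most recent call last):
  File "m2.py", line 13, in <module>
    print(i,h[0][i],'A',cv2.contourArea(w).round(),np.round(r[0],1),np.round(r[1],1),np.round(r[2],1),q.round(1).tolist() if len(q)<10 else len(q))
                        ^^^^^^^^^^^^^^^^^^^^^^^^
AttributeError: 'float' object has no attribute 'round'
```

Call:
step_arm:
  steps:
    - {"dx": -0.134, "dy": -0.314, "dz": -0.003, "ax": 0.2, "ay": -0.4, "az": -8.3, "fingers": 0}
    - {"dx": -0.134, "dy": -0.314, "dz": -0.003, "ax": 0.2, "ay": -0.4, "az": -8.3, "fingers": 0}
    - {"dx": -0.134, "dy": -0.314, "dz": -0.003, "ax": 0.2, "ay": -0.4, "az": -8.3, "fingers": 0}
    - {"dx": -0.134, "dy": -0.314, "dz": -0.003, "ax": 0.2, "ay": -0.4, "az": -8.3, "fingers": 0}
    - {"dx": -0.134, "dy": -0.314, "dz": -0.003, "ax": 0.2, "ay": -0.4, "az": -8.3, "fingers": 0}
    - {"dx": -0.134, "dy": -0.314, "dz": -0.003, "ax": 0.2, "ay": -0.4, "az": -8.3, "fingers": 0}
    - {"dx": -0.134, "dy": -0.314, "dz": -0.003, "ax": 0.2, "ay": -0.4, "az": -8.3, "fingers": 0}
    - {"dx": -0.134, "dy": -0.314, "dz": -0.003, "ax": 0.2, "ay": -0.4, "az": -8.3, "fingers": 0}
    - {"dx": -0.134, "dy": -0.314, "dz": -0.003, "ax": 0.2, "ay": -0.4, "az": -8.3, "fingers": 0}

```text
t: 34.0
position: [0.4282, 0.061, 0.1876]
tool_rot: [-3.137, -0.001, 0.011]
wrist_force: [-0.1, 0.6, -0.4]
gripper_width: 0.0885
```

```bash
sed -i "s/cv2.contourArea(w).round()/round(cv2.contourArea(w))/" m2.py; python3 m2.py; python3 go.py; python3 wv.py w11
```

```text
0 [ 1 -1 -1 -1] A 480 [452.8 304. ] [24.9 24.7] 45.9 [[465.0, 308.79998779296875], [448.79998779296875, 317.0], [441.20001220703125, 299.79998779296875], [458.6000061035156, 292.8999938964844]]
1 [ 3  0  2 -1] A 1405 [452.5 303.8] [42.3 42.6] 89.0 [[473.79998779296875, 302.8999938964844], [458.79998779296875, 324.8999938964844], [439.3999938964844, 321.70001220703125], [431.20001220703125, 307.6000061035156], [447.29998779296875, 283.1000061035156], [465.5, 286.8999938964844]]
2 [-1 -1 -1  1] A 824 [452.  304.1] [32.1 33. ] 45.9 [[467.6000061035156, 311.3999938964844], [460.5, 289.79998779296875], [439.29998779296875, 294.1000061035156], [441.8999938964844, 317.3999938964844], [456.8999938964844, 320.3999938964844]]
3 [ 4  1 -1 -1] A 2201 [465.9 403. ] [52.5 52.6] 46.3 [[492.70001220703125, 406.1000061035156], [480.20001220703125, 425.5], [460.1000061035156, 430.1000061035156], [441.8999938964844, 416.0], [439.29998779296875, 397.79998779296875], [452.29998779296875, 380.29998779296875], [469.79998779296875, 376.79998779296875], [486.8999938964844, 387.0]]
4 [ 5  3 -1 -1] A 2039 [546
[... 1800 characters left out ...]
48.0], [522.5, 270.3999938964844], [545.0999755859375, 290.70001220703125], [528.5, 317.3999938964844]]
19 [20 18 -1  6] A 2946 [568.8 389. ] [67.5 58.9] 82.3 [[599.4000244140625, 399.29998779296875], [593.4000244140625, 370.8999938964844], [572.0, 371.8999938964844], [566.7000122070312, 356.3999938964844], [537.0999755859375, 361.5], [545.7999877929688, 424.6000061035156], [574.2000122070312, 421.6000061035156], [576.7000122070312, 404.6000061035156]]
21 [-1 20 -1  6] A 741 [608.7 358.6] [ 36.8 162.9] 5.5 [[584.0, 438.0], [620.5, 427.20001220703125], [599.5, 275.8999938964844], [617.2000122070312, 425.1000061035156]]
t 34.0 pos [428.2  61.  187.6] jaw 0.0 tilt 0.49 w 88.5 F [-0.1  0.6 -0.4]
```

View pics/w11.png

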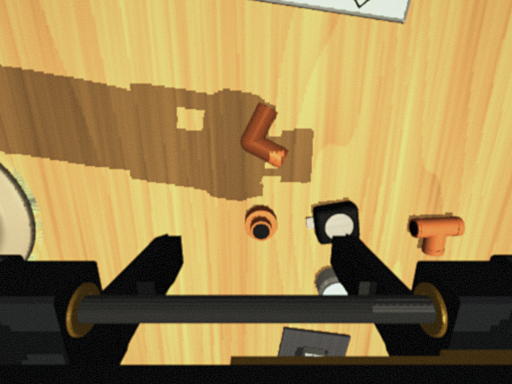

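The wrist view shows the elbow with its corner at (249,140), the reducer at (261,222) and the tee at (436,232); the board edge is at the top. The board spots fit a ±50 mm pattern, so I'll use tee (556.6,391.2) at -7.5°, elbow (552.0,290.8) at 172.5° and reducer (452.4,304.2).

```bash
cat > fit.py <<'E'
from h import *
import sys,pickle
def meas(f,px,kind):
    im=f['image'];hsv=cv2.cvtColor(cv2.medianBlur(im,3),cv2.COLOR_RGB2HSV)
    lab=cv2.cvtColor(im,cv2.COLOR_RGB2LAB).astype(int)
    m=(((hsv[...,0]<13)&(hsv[...,1]>120))).astype(np.uint8)
    m=cv2.morphologyEx(m,cv2.MORPH_CLOSE,np.ones((3,3)))
    cs,_=cv2.findContours(m,cv2.RETR_EXTERNAL,cv2.CHAIN_APPROX_NONE)
    cs=[c for c in cs if cv2.contourArea(c)>60]
    ctr=lambda c:np.array([cv2.moments(c)['m10'],cv2.moments(c)['m01']])/cv2.moments(c)['m00']
    c=min(cs,key=lambda c:np.linalg.norm(ctr(c)-px))
    z={'red':.022}.get(kind,.013)
    w=ray(f,c[:,0],z)[:,:2].astype(np.float32)*1000
    r=cv2.minAreaRect(w);cen=ctr(w[:,None]);hc=ctr(cv2.convexHull(w[:,None]))
    print(kind,'px',ctr(c).round(),'A',round(cv2.contourArea(w)),'cen',cen.round(1),'rect',np.round(r[0],1),np.round(r[1],1),round(r[2],1))
    if kind=='red': return
    d=(hc-cen) if kind=='elb' else np.array(r[0])-cen
    raw=np.degrees(np.arctan2(d[1],d[0]));ref=min([r[2]+90*k for k in range(-3,4)],key=lambda a:abs(a-raw))
    u=np.array([np.cos(np.radians(ref)),np.sin(np.radians(ref))])
    o=cen+2.6*u if kind=='elb' else cen-7.5*u
    print('  raw',round(raw,1),'ref',round(ref,1),'origin',o.round(1))
    if kind=='elb':
        for sg in(1,-1):
            a=np.radians(ref+45*sg);print('  leg',sg,'ang',round(ref+45*sg,1),'grip at 27:',(o-18*u+27*np.array([np.cos(a),np.sin(a)])).round(1))
    else: print('  grip centre',(o+12.5*u).round(1))
if __name__=='__main__':
    f=pickle.load(open(sys.argv[1]+'.pkl','rb'))
    for a in sys.argv[2:]:
        k,x,y=a.split(',');meas(f,np.array([float(x),float(y)]),k)
E
python3 fit.py w11 elb,260,140 red,261,222 tee,436,232
python3 - <<'E'
from h import *
import pickle
f=pickle.load(open('w11.pkl','rb'));g=cv2.cvtColor(f['image'],cv2.COLOR_RGB2GRAY)
m=(g[218:245,245:280]<45).astype(np.uint8);mm=cv2.moments(m,True);c=[245+mm['m10']/mm['m00'],218+mm['m01']/mm['m00']]
print('hole',c,mm['m00'],ray(f,c,.040)*1000)
E
```

```text
elb px [262. 137.] A 2201 cen [434.1 105.6] rect [442.7 108.1] [59.7 61.2] 62.3
  raw 16.6 ref -27.7 origin [436.4 104.4]
  leg 1 ang 17.3 grip at 27: [446.2 120.8]
  leg -1 ang -72.7 grip at 27: [428.5  87. ]
red px [258. 223.] A 257 cen [429.4  -4.1] rect [431.4 -11.5] [33. 28.] 78.0
tee px [432. 230.] A 1552 cen [667.8 -19. ] rect [672.  -27.6] [73.1 57.6] 2.6
  raw -63.9 ref -87.4 origin [667.5 -11.6]
  grip centre [668. -24.]
hole [260.4816753926702, 229.2041884816754] 191.0 [[432.08777262  -5.49498652  40.        ]]
```

```bash
python3 go.py 431,-5,110,-60
```

```text
t 34.0 pos [428.5  60.2 187.6] jaw -0.0 tilt 0.5 w 87.9 F [-0.4 -0.4  0.1]
431,-5,110,-60 -> d [ 3.1 65.6 77.2] rot [-3.000e-02  5.200e-01  5.995e+01] rows>=7.0
```

Call:
step_arm:
  steps:
    - {"dx": 0.003, "dy": 0.066, "dz": 0.077, "ax": 0, "ay": 0.5, "az": 60, "fingers": 0}
    - {"dx": 0.003, "dy": 0.066, "dz": 0.077, "ax": 0, "ay": 0.5, "az": 60, "fingers": 0}
    - {"dx": 0.003, "dy": 0.066, "dz": 0.077, "ax": 0, "ay": 0.5, "az": 60, "fingers": 0}
    - {"dx": 0.003, "dy": 0.066, "dz": 0.077, "ax": 0, "ay": 0.5, "az": 60, "fingers": 0}
    - {"dx": 0.003, "dy": 0.066, "dz": 0.077, "ax": 0, "ay": 0.5, "az": 60, "fingers": 0}
    - {"dx": 0.003, "dy": 0.066, "dz": 0.077, "ax": 0, "ay": 0.5, "az": 60, "fingers": 0}
    - {"dx": 0.003, "dy": 0.066, "dz": 0.077, "ax": 0, "ay": 0.5, "az": 60, "fingers": 0}
    - {"dx": 0.003, "dy": 0.066, "dz": 0.077, "ax": 0, "ay": 0.5, "az": 60, "fingers": 0}
    - {"dx": 0.003, "dy": 0.066, "dz": 0.077, "ax": 0, "ay": 0.5, "az": 60, "fingers": 0}
    - {"dx": 0.003, "dy": 0.066, "dz": 0.077, "ax": 0, "ay": 0.5, "az": 60, "fingers": 0}

```text
t: 35.05
position: [0.4308, -0.0054, 0.1105]
tool_rot: [-2.721, 1.569, 0.001]
wrist_force: [0.4, -0.2, -0.8]
gripper_width: 0.0884
```

```bash
python3 go.py 431,-5,-20,-60; python3 wv.py w12
python3 - <<'E'
from h import *
import pickle
f=pickle.load(open('w12.pkl','rb'));im=f['image']
hsv=cv2.cvtColor(im,cv2.COLOR_RGB2HSV);m=((hsv[...,0]<13)&(hsv[...,1]>120)).astype(np.uint8)
cs,_=cv2.findContours(m,cv2.RETR_EXTERNAL,cv2.CHAIN_APPROX_NONE)
for c in cs:
    if cv2.contourArea(c)>100:
        x,y,w,h=cv2.boundingRect(c);print('copper',x,y,w,h)
        for z in(0,.022,.04): print('  left/right/bottom',z,ray(f,[(x,y+h/2),(x+w,y+h/2),(x+w/2,y),(x+w/2,y+h)],z).round(4)[:,:2].tolist())
g=cv2.cvtColor(im,cv2.COLOR_RGB2GRAY)
d=(g<40).astype(np.uint8);cs,_=cv2.findContours(d,cv2.RETR_EXTERNAL,cv2.CHAIN_APPROX_NONE)
for c in cs:
    x,y,w,h=cv2.boundingRect(c)
    if 100<cv2.contourArea(c)<3000: print('dark',x,y,w,h,ray(f,(x+w/2,y+h/2),.040)[0,:2].round(4))
print('tool down pt',proj(f,[.431,-.005,.04]))
cv2.imwrite('pics/c12.png',im[60:340,:,::-1])
E
```

```text
t 35.0 pos [430.8  -5.4 110.5] jaw -59.9 tilt 0.05 w 88.4 F [ 0.4 -0.2 -0.8]
431,-5,-20,-60 -> d [ -0.2  -0.3 130.5] rot [-0.03  0.04  0.07] rows>=2.6
copper 238 168 42 45
  left/right/bottom 0 [[0.4166, 0.0088], [0.4392, -0.0301], [0.4491, 0.0017], [0.4056, -0.0237]]
  left/right/bottom 0.022 [[0.423, 0.0108], [0.4438, -0.0252], [0.4529, 0.0042], [0.4128, -0.0192]]
  left/right/bottom 0.04 [[0.4282, 0.0124], [0.4476, -0.0211], [0.4561, 0.0062], [0.4188, -0.0156]]
copper 113 98 88 62
  left/right/bottom 0 [[0.41, 0.1482], [0.4542, 0.072], [0.459, 0.1219], [0.4033, 0.0973]]
  left/right/bottom 0.022 [[0.4169, 0.1393], [0.4577, 0.069], [0.4621, 0.1151], [0.4107, 0.0924]]
  left/right/bottom 0.04 [[0.4225, 0.132], [0.4605, 0.0666], [0.4646, 0.1095], [0.4168, 0.0884]]
dark 248 187 23 22 [ 0.4319 -0.0084]
tool down pt [[255.81976274 197.01484105]]
```

View pics/c12.png

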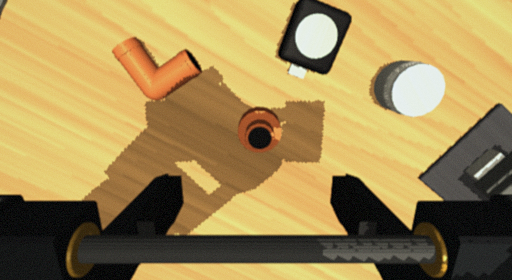

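The reducer stands at crop (260,130), which gives about (432.5,-8), and its size fits (42 of 44 mm). The tape and tin are clear.

Call:
step_arm:
  newtons: 25
  steps:
    - {"dx": 0.003, "dy": 0, "dz": 0.05, "ax": 0, "ay": 0, "az": 0, "fingers": 0}
    - {"dx": 0.003, "dy": 0, "dz": 0.09, "ax": 0, "ay": 0, "az": 0, "fingers": 0}
    - {"dx": 0.003, "dy": 0, "dz": 0.12, "ax": 0, "ay": 0, "az": 0, "fingers": 0}
    - {"dx": 0.003, "dy": 0, "dz": 0.131, "ax": 0, "ay": 0, "az": 0, "fingers": 0}
    - {"dx": 0.003, "dy": 0, "dz": 0.131, "ax": 0, "ay": 0, "az": 0, "fingers": 255}
    - {"dx": 0.003, "dy": 0, "dz": 0.131, "ax": 0, "ay": 0, "az": 0, "fingers": 255}
    - {"dx": 0.003, "dy": 0, "dz": 0.131, "ax": 0, "ay": 0, "az": 0, "fingers": 255}
    - {"dx": 0.003, "dy": 0, "dz": 0.131, "ax": 0, "ay": 0, "az": 0, "fingers": 255}
    - {"dx": 0.003, "dy": 0, "dz": 0.131, "ax": 0, "ay": 0, "az": 0, "fingers": 255}
    - {"dx": 0.003, "dy": 0, "dz": 0.131, "ax": 0, "ay": 0, "az": 0, "fingers": 255}

```text
t: 36.1
position: [0.4326, -0.0075, -0.02]
tool_rot: [-2.719, 1.571, -0.001]
wrist_force: [-1.1, 0.8, 5.0]
gripper_width: 0.0436
```

Call:
step_arm:
  steps:
    - {"dx": 0, "dy": 0, "dz": -0.04, "ax": 0, "ay": 0, "az": 0, "fingers": 255}
    - {"dx": 0, "dy": 0, "dz": -0.08, "ax": 0, "ay": 0, "az": 0, "fingers": 255}
    - {"dx": 0, "dy": 0, "dz": -0.11, "ax": 0, "ay": 0, "az": 0, "fingers": 255}
    - {"dx": 0, "dy": 0, "dz": -0.11, "ax": 0, "ay": 0, "az": 0, "fingers": 255}
    - {"dx": 0, "dy": 0, "dz": -0.11, "ax": 0, "ay": 0, "az": 0, "fingers": 255}

```text
t: 36.6
position: [0.4321, -0.0074, 0.0893]
tool_rot: [-2.719, 1.572, -0.0]
wrist_force: [-0.5, 0.0, -1.4]
gripper_width: 0.0433
```

```bash
python3 go.py 452.4,304.2,90,-20
```

```text
t 36.6 pos [432.1  -7.4  89.3] jaw -60.1 tilt 0.05 w 43.3 F [-0.5  0.  -1.4]
452.4,304.2,90,-20 -> d [-259.9 -173.2   -0.4] rot [-5.000e-02  1.000e-02 -4.005e+01] rows>=6.2
```

Call:
step_arm:
  steps:
    - {"dx": -0.26, "dy": -0.173, "dz": 0, "ax": 0, "ay": 0, "az": -40, "fingers": 255}
    - {"dx": -0.26, "dy": -0.173, "dz": 0, "ax": 0, "ay": 0, "az": -40, "fingers": 255}
    - {"dx": -0.26, "dy": -0.173, "dz": 0, "ax": 0, "ay": 0, "az": -40, "fingers": 255}
    - {"dx": -0.26, "dy": -0.173, "dz": 0, "ax": 0, "ay": 0, "az": -40, "fingers": 255}
    - {"dx": -0.26, "dy": -0.173, "dz": 0, "ax": 0, "ay": 0, "az": -40, "fingers": 255}
    - {"dx": -0.26, "dy": -0.173, "dz": 0, "ax": 0, "ay": 0, "az": -40, "fingers": 255}
    - {"dx": -0.26, "dy": -0.173, "dz": 0, "ax": 0, "ay": 0, "az": -40, "fingers": 255}
    - {"dx": -0.26, "dy": -0.173, "dz": 0, "ax": 0, "ay": 0, "az": -40, "fingers": 255}
    - {"dx": -0.26, "dy": -0.173, "dz": 0, "ax": 0, "ay": 0, "az": -40, "fingers": 255}
    - {"dx": -0.26, "dy": -0.173, "dz": 0, "ax": 0, "ay": 0, "az": -40, "fingers": 255}

```text
t: 37.6
position: [0.4524, 0.3026, 0.0894]
tool_rot: [3.093, -0.55, -0.001]
wrist_force: [-0.0, 0.7, -0.6]
gripper_width: 0.0435
```

```bash
python3 go.py 452.4,304.2,-15,-20; python3 wv.py w13
python3 - <<'E'
from h import *
import pickle
f=pickle.load(open('w13.pkl','rb'));im=f['image'];g=cv2.cvtColor(im,cv2.COLOR_RGB2GRAY);hsv=cv2.cvtColor(im,cv2.COLOR_RGB2HSV)
S=2;c=cv2.resize(g,None,fx=S,fy=S,interpolation=cv2.INTER_CUBIC)
b=(c>cv2.GaussianBlur(c,(0,0),15).astype(int)-25).astype(np.uint8)
cs,h=cv2.findContours(b,cv2.RETR_CCOMP,cv2.CHAIN_APPROX_NONE)
for i,k in enumerate(cs):
    w=ray(f,(k[:,0]+.5)/S-.5,.005)[:,:2].astype(np.float32)*1000
    a=cv2.contourArea(w);r=cv2.minAreaRect(w)
    if 500<a<4000 and min(r[1])>20 and np.linalg.norm(np.array(r[0])-[508,347])<120:
        print('hole' if h[0][i][3]>=0 else 'reg',round(a),np.round(r[0],1),np.round(r[1],1),round(r[2],1))
E
```

```text
t 37.6 pos [452.4 302.6  89.4] jaw -20.2 tilt 0.05 w 43.5 F [-0.   0.7 -0.6]
452.4,304.2,-15,-20 -> d [ -0.4  -1.5 104.4] rot [ 0.01  0.05 -0.15] rows>=2.1
reg 525 [451.  302.3] [26.1 25.9] 69.9
reg 1470 [451.3 303.4] [41.7 43.6] 71.6
hole 781 [451.1 302.5] [31.5 31.5] 24.3
reg 2217 [545.7 290. ] [57.5 57.5] 37.5
reg 2359 [464.4 401.9] [54.8 55.3] 21.3
reg 2108 [567.9 388. ] [59.7 50.6] 82.5
hole 2927 [545.4 290.3] [63.4 64. ] 37.2
hole 703 [391.3 341.5] [121.7  36.1] 82.3
hole 2876 [464.3 401.5] [60.6 60.7] 38.4
hole 2756 [567.5 387.9] [65.3 56.9] 82.6
```

Call:
step_arm:
  steps:
    - {"dx": -0.001, "dy": -0.001, "dz": 0.05, "ax": 0, "ay": 0, "az": 0, "fingers": 255}
    - {"dx": -0.001, "dy": -0.001, "dz": 0.085, "ax": 0, "ay": 0, "az": 0, "fingers": 255}
    - {"dx": -0.001, "dy": -0.001, "dz": 0.1, "ax": 0, "ay": 0, "az": 0, "fingers": 255}
    - {"dx": -0.001, "dy": -0.001, "dz": 0.1035, "ax": 0, "ay": 0, "az": 0, "fingers": 255}
    - {"dx": -0.001, "dy": -0.001, "dz": 0.1035, "ax": 0, "ay": 0, "az": 0, "fingers": 255}
    - {"dx": -0.001, "dy": -0.001, "dz": 0.1035, "ax": 0, "ay": 0, "az": 0, "fingers": 255}

```text
t: 38.25
position: [0.4526, 0.3053, -0.0128]
tool_rot: [-3.092, 0.548, -0.003]
wrist_force: [-0.0, 0.1, -0.6]
gripper_width: 0.0434
```

```bash
python3 go.py 451.5,303.5,-14.8,-20
```

```text
t 38.2 pos [452.6 305.3 -12.8] jaw -20.1 tilt 0.14 w 43.4 F [-0.   0.1 -0.6]
451.5,303.5,-14.8,-20 -> d [-0.4  2.   2. ] rot [-0.11 -0.07 -0.09] rows>=0.1
```

Then release, rise, and head for the elbow: grip on the +62.3° leg with the jaw perpendicular to it.

Call:
step_arm:
  steps:
    - {"dx": 0, "dy": 0.001, "dz": 0.001, "ax": 0, "ay": 0, "az": 0, "fingers": 255}
    - {"dx": 0, "dy": 0.001, "dz": 0.0015, "ax": 0, "ay": 0, "az": 0, "fingers": 255}
    - {"dx": 0, "dy": 0.001, "dz": 0.0015, "ax": 0, "ay": 0, "az": 0, "fingers": 255}
    - {"dx": 0, "dy": 0.001, "dz": 0.0015, "ax": 0, "ay": 0, "az": 0, "fingers": 60}
    - {"dx": 0, "dy": 0.001, "dz": 0.0015, "ax": 0, "ay": 0, "az": 0, "fingers": 60}
    - {"dx": 0, "dy": 0.001, "dz": 0.0015, "ax": 0, "ay": 0, "az": 0, "fingers": 60}
    - {"dx": 0, "dy": 0.001, "dz": -0.04, "ax": 0, "ay": 0, "az": 0, "fingers": 60}
    - {"dx": 0, "dy": 0.001, "dz": -0.08, "ax": 0, "ay": 0, "az": 0, "fingers": 60}
    - {"dx": 0, "dy": 0.001, "dz": -0.12, "ax": 0, "ay": 0, "az": 0, "fingers": 60}
    - {"dx": 0, "dy": 0.001, "dz": -0.12, "ax": 0, "ay": 0, "az": 0, "fingers": 60}

```text
t: 39.25
position: [0.4538, 0.3056, 0.1115]
tool_rot: [-3.088, 0.546, -0.013]
wrist_force: [1.1, 0.1, -0.1]
gripper_width: 0.0673
```

```bash
python3 - <<'E'
import re
s=open('fit.py').read()
s=s.replace("ref=min([r[2]+90*k for k in range(-3,4)]","ref=min([r[2]+(45 if kind=='elb' else 0)+90*k for k in range(-3,4)]")
open('fit.py','w').write(s)
E
python3 fit.py w12 elb,157,129; python3 wv.py w14; python3 fit.py w14 red,256,230; python3 go.py 432.3,125,90,-27.7
```

```text
elb px [157. 129.] A 1267 cen [434.3 106.1] rect [441.5 109.3] [61.1 60.8] 62.4
  raw 38.2 ref 17.4 origin [436.8 106.9]
  leg 1 ang 62.4 grip at 27: [432.1 125.4]
  leg -1 ang -27.6 grip at 27: [443.6  89. ]
red px [254. 193.] A 1621 cen [451.6 305.1] rect [451.7 305.3] [46.8 44.1] 69.8
t 39.3 pos [452.5 305.  108.6] jaw -20.0 tilt 0.32 w 67.5 F [-0.5 -0.4 -1.2]
432.3,125,90,-27.7 -> d [ 42.6 176.1  18. ] rot [-0.25 -0.2   7.65] rows>=3.6
```

The reducer sits at (451.6,305.1), 2 mm from its spot. Next the elbow: grip at (433.5,128), jaw -27.6°.

Call:
step_arm:
  steps:
    - {"dx": 0.043, "dy": 0.173, "dz": 0.018, "ax": 0, "ay": 0, "az": 7.6, "fingers": 60}
    - {"dx": 0.043, "dy": 0.173, "dz": 0.018, "ax": 0, "ay": 0, "az": 7.6, "fingers": 60}
    - {"dx": 0.043, "dy": 0.173, "dz": 0.018, "ax": 0, "ay": 0, "az": 7.6, "fingers": 60}
    - {"dx": 0.043, "dy": 0.173, "dz": 0.018, "ax": 0, "ay": 0, "az": 7.6, "fingers": 60}
    - {"dx": 0.043, "dy": 0.173, "dz": 0.018, "ax": 0, "ay": 0, "az": 7.6, "fingers": 60}
    - {"dx": 0.043, "dy": 0.173, "dz": 0.018, "ax": 0, "ay": 0, "az": 7.6, "fingers": 60}
    - {"dx": 0.043, "dy": 0.173, "dz": 0.018, "ax": 0, "ay": 0, "az": 7.6, "fingers": 60}
    - {"dx": 0.043, "dy": 0.173, "dz": 0.018, "ax": 0, "ay": 0, "az": 7.6, "fingers": 60}

```text
t: 40.1
position: [0.4325, 0.1281, 0.088]
tool_rot: [-3.05, 0.748, 0.0]
wrist_force: [0.1, -0.2, 0.5]
gripper_width: 0.0679
```

```bash
python3 go.py 433.5,128,-22,-27.6; python3 wv.py w15; python3 fit.py w15 elb,256,200
```

```text
t 40.1 pos [432.5 128.1  88. ] jaw -27.6 tilt 0.05 w 67.9 F [ 0.1 -0.2  0.5]
433.5,128,-22,-27.6 -> d [  1.   -0.3 110. ] rot [-0.04  0.02  0.04] rows>=2.2
elb px [268. 213.] A 2193 cen [433.5 106.3] rect [442.2 108.7] [62.2 60.7] 62.5
  raw 3.3 ref 17.5 origin [436.  107.1]
  leg 1 ang 62.5 grip at 27: [431.3 125.6]
  leg -1 ang -27.5 grip at 27: [442.8  89.2]
```

Call:
step_arm:
  newtons: 40
  steps:
    - {"dx": 0, "dy": 0, "dz": 0.045, "ax": 0, "ay": 0, "az": 0, "fingers": 60}
    - {"dx": 0, "dy": 0, "dz": 0.08, "ax": 0, "ay": 0, "az": 0, "fingers": 60}
    - {"dx": 0, "dy": 0, "dz": 0.1, "ax": 0, "ay": 0, "az": 0, "fingers": 60}
    - {"dx": 0, "dy": 0, "dz": 0.11, "ax": 0, "ay": 0, "az": 0, "fingers": 60}
    - {"dx": 0, "dy": 0, "dz": 0.11, "ax": 0, "ay": 0, "az": 0, "fingers": 255}
    - {"dx": 0, "dy": 0, "dz": 0.11, "ax": 0, "ay": 0, "az": 0, "fingers": 255}
    - {"dx": 0, "dy": 0, "dz": 0.11, "ax": 0, "ay": 0, "az": 0, "fingers": 255}
    - {"dx": 0, "dy": 0, "dz": 0.11, "ax": 0, "ay": 0, "az": 0, "fingers": 255}
    - {"dx": 0, "dy": 0, "dz": 0.11, "ax": 0, "ay": 0, "az": 0, "fingers": 255}
    - {"dx": 0, "dy": 0, "dz": 0.11, "ax": 0, "ay": 0, "az": 0, "fingers": 255}

```text
t: 41.15
position: [0.4329, 0.1273, -0.0214]
tool_rot: [-3.05, 0.751, -0.001]
wrist_force: [-0.5, 0.3, 2.7]
gripper_width: 0.0247
```

Call:
step_arm:
  steps:
    - {"dx": 0, "dy": 0, "dz": 0, "ax": 0, "ay": 0, "az": 0, "fingers": 255}
    - {"dx": 0, "dy": 0, "dz": -0.04, "ax": 0, "ay": 0, "az": 0, "fingers": 255}
    - {"dx": 0, "dy": 0, "dz": -0.08, "ax": 0, "ay": 0, "az": 0, "fingers": 255}
    - {"dx": 0, "dy": 0, "dz": -0.11, "ax": 0, "ay": 0, "az": 0, "fingers": 255}
    - {"dx": 0, "dy": 0, "dz": -0.11, "ax": 0, "ay": 0, "az": 0, "fingers": 255}
    - {"dx": 0, "dy": 0, "dz": -0.11, "ax": 0, "ay": 0, "az": 0, "fingers": 255}

```text
t: 41.75
position: [0.4323, 0.1272, 0.0878]
tool_rot: [-3.05, 0.751, 0.0]
wrist_force: [-0.3, 0.3, -1.6]
gripper_width: 0.0248
```

```bash
python3 go.py 545.3,269.4,100,127.5 545.3,269.4,-16,127.5; python3 wv.py w16
python3 - <<'E'
from h import *
import pickle
f=pickle.load(open('w16.pkl','rb'));hsv=cv2.cvtColor(f['image'],cv2.COLOR_RGB2HSV)
m=((hsv[...,0]<13)&(hsv[...,1]>120)).astype(np.uint8)
cs,_=cv2.findContours(m,cv2.RETR_EXTERNAL,cv2.CHAIN_APPROX_NONE)
print([cv2.boundingRect(c) for c in cs if cv2.contourArea(c)>60])
E
```

```text
t 41.8 pos [432.3 127.2  87.8] jaw -27.7 tilt 0.05 w 24.8 F [-0.3  0.3 -1.6]
545.3,269.4,100,127.5 -> d [  34.1 -178.4  -12.1] rot [-3.0000e-02 -5.0000e-02 -1.5516e+02] rows>=18.1
545.3,269.4,-16,127.5 -> d [  0.   0. 116.] rot [0. 0. 0.] rows>=2.3
[(231, 220, 54, 76), (148, 0, 52, 23)]
```

Call:
step_arm:
  steps:
    - {"dx": 0.034, "dy": -0.178, "dz": -0.012, "ax": 0, "ay": 0, "az": -155.2, "fingers": 255}
    - {"dx": 0.034, "dy": -0.178, "dz": -0.012, "ax": 0, "ay": 0, "az": -155.2, "fingers": 255}
    - {"dx": 0.034, "dy": -0.178, "dz": -0.012, "ax": 0, "ay": 0, "az": -155.2, "fingers": 255}
    - {"dx": 0.034, "dy": -0.178, "dz": -0.012, "ax": 0, "ay": 0, "az": -155.2, "fingers": 255}
    - {"dx": 0.034, "dy": -0.178, "dz": -0.012, "ax": 0, "ay": 0, "az": -155.2, "fingers": 255}
    - {"dx": 0.034, "dy": -0.178, "dz": -0.012, "ax": 0, "ay": 0, "az": -155.2, "fingers": 255}
    - {"dx": 0.034, "dy": -0.178, "dz": -0.012, "ax": 0, "ay": 0, "az": -155.2, "fingers": 255}
    - {"dx": 0.034, "dy": -0.178, "dz": -0.012, "ax": 0, "ay": 0, "az": -155.2, "fingers": 255}
    - {"dx": 0.034, "dy": -0.178, "dz": -0.012, "ax": 0, "ay": 0, "az": -155.2, "fingers": 255}
    - {"dx": 0.034, "dy": -0.178, "dz": -0.012, "ax": 0, "ay": 0, "az": -155.2, "fingers": 255}

```text
t: 42.8
position: [0.5444, 0.2688, 0.0979]
tool_rot: [-2.738, -1.538, 0.005]
wrist_force: [-0.2, -0.1, -2.2]
gripper_width: 0.025
```

```bash
python3 go.py 545.9,269.9,100,127.5
```

```text
t 42.8 pos [544.4 268.8  97.9] jaw 58.6 tilt 0.2 w 25.0 F [-0.2 -0.1 -2.2]
545.9,269.9,100,127.5 -> d [ 1.7  0.7 -2.1] rot [-2.100e-01  1.000e-02 -6.886e+01] rows>=8.0
```

Call:
step_arm:
  steps:
    - {"dx": 0.001, "dy": 0.001, "dz": 0, "ax": -0.2, "ay": 0, "az": -68.8, "fingers": 255}
    - {"dx": 0.001, "dy": 0.001, "dz": 0, "ax": -0.2, "ay": 0, "az": -68.8, "fingers": 255}
    - {"dx": 0.001, "dy": 0.001, "dz": 0, "ax": -0.2, "ay": 0, "az": -68.8, "fingers": 255}
    - {"dx": 0.001, "dy": 0.001, "dz": 0, "ax": -0.2, "ay": 0, "az": -68.8, "fingers": 255}
    - {"dx": 0.001, "dy": 0.001, "dz": 0, "ax": -0.2, "ay": 0, "az": -68.8, "fingers": 255}
    - {"dx": 0.001, "dy": 0.001, "dz": 0, "ax": -0.2, "ay": 0, "az": -68.8, "fingers": 255}
    - {"dx": 0.001, "dy": 0.001, "dz": 0, "ax": -0.2, "ay": 0, "az": -68.8, "fingers": 255}
    - {"dx": 0.001, "dy": 0.001, "dz": 0, "ax": -0.2, "ay": 0, "az": -68.8, "fingers": 255}
    - {"dx": 0.001, "dy": 0.001, "dz": 0, "ax": -0.2, "ay": 0, "az": -68.8, "fingers": 255}
    - {"dx": 0.001, "dy": 0.001, "dz": 0, "ax": -0.2, "ay": 0, "az": -68.8, "fingers": 255}

```text
t: 43.8
position: [0.5461, 0.2693, 0.0989]
tool_rot: [1.405, 2.809, 0.001]
wrist_force: [0.9, -0.1, -1.8]
gripper_width: 0.0248
```

```bash
python3 go.py 545.9,269.9,-16.4,127.5
```

```text
t 43.8 pos [546.1 269.3  98.9] jaw 126.9 tilt 0.08 w 24.8 F [ 0.9 -0.1 -1.8]
545.9,269.9,-16.4,127.5 -> d [7.000e-01 1.000e-01 1.153e+02] rot [ 0.07  0.03 -0.64] rows>=2.3
```

Call:
step_arm:
  steps:
    - {"dx": 0.001, "dy": 0, "dz": 0.05, "ax": 0, "ay": 0, "az": -0.6, "fingers": 255}
    - {"dx": 0.001, "dy": 0, "dz": 0.09, "ax": 0, "ay": 0, "az": -0.6, "fingers": 255}
    - {"dx": 0.001, "dy": 0, "dz": 0.11, "ax": 0, "ay": 0, "az": -0.6, "fingers": 255}
    - {"dx": 0.001, "dy": 0, "dz": 0.115, "ax": 0, "ay": 0, "az": -0.6, "fingers": 255}
    - {"dx": 0.001, "dy": 0, "dz": 0.115, "ax": 0, "ay": 0, "az": -0.6, "fingers": 255}
    - {"dx": 0.001, "dy": 0, "dz": 0.115, "ax": 0, "ay": 0, "az": -0.6, "fingers": 255}

```text
t: 44.4
position: [0.5465, 0.2704, -0.0147]
tool_rot: [1.387, 2.816, 0.004]
wrist_force: [-0.1, 1.0, -1.5]
gripper_width: 0.0249
```

```bash
python3 go.py 545.9,269.9,-16.4,127.5
```

```text
t 44.4 pos [546.5 270.4 -14.7] jaw 127.6 tilt 0.22 w 24.9 F [-0.1  1.  -1.5]
545.9,269.9,-16.4,127.5 -> d [ 0.  -0.8  1.7] rot [0.2  0.08 0.07] rows>=0.0
```

Call:
step_arm:
  steps:
    - {"dx": 0, "dy": -0.001, "dz": 0.001, "ax": 0, "ay": 0, "az": 0, "fingers": 255}
    - {"dx": 0, "dy": -0.001, "dz": 0.0015, "ax": 0, "ay": 0, "az": 0, "fingers": 255}
    - {"dx": 0, "dy": -0.001, "dz": 0.0015, "ax": 0, "ay": 0, "az": 0, "fingers": 90}
    - {"dx": 0, "dy": -0.001, "dz": 0.0015, "ax": 0, "ay": 0, "az": 0, "fingers": 90}
    - {"dx": 0, "dy": -0.001, "dz": 0.0015, "ax": 0, "ay": 0, "az": 0, "fingers": 90}
    - {"dx": 0, "dy": -0.001, "dz": 0.0015, "ax": 0, "ay": 0, "az": 0, "fingers": 90}
    - {"dx": 0, "dy": -0.001, "dz": -0.04, "ax": 0, "ay": 0, "az": 0, "fingers": 90}
    - {"dx": 0, "dy": -0.001, "dz": -0.08, "ax": 0, "ay": 0, "az": 0, "fingers": 90}
    - {"dx": 0, "dy": -0.001, "dz": -0.12, "ax": 0, "ay": 0, "az": 0, "fingers": 90}
    - {"dx": 0, "dy": -0.001, "dz": -0.12, "ax": 0, "ay": 0, "az": 0, "fingers": 90}

```text
t: 45.4
position: [0.5477, 0.2704, 0.1111]
tool_rot: [1.38, 2.811, 0.014]
wrist_force: [0.5, 0.6, -0.4]
gripper_width: 0.0572
```

```bash
python3 wv.py w17
python3 - <<'E'
from h import *
import pickle,fit
f=pickle.load(open('w17.pkl','rb'));px=proj(f,[.5515,.290,.018])[0];print(px)
r0=ray
fit.ray=lambda f,p,z:r0(f,p,z+.005)
fit.meas(f,px,'elb')
g=grab_frame('top');save('t17',g)
E
python3 go.py 667,-13,110,90
```

```text
[269.72041997 204.69795606]
elb px [268. 204.] A 2336 cen [552.2 289.5] rect [543.1 289.9] [61.2 61.2] 37.8
  raw -172.0 ref -187.2 origin [549.6 289.8]
  leg 1 ang -142.2 grip at 27: [546.2 271. ]
  leg -1 ang -232.2 grip at 27: [550.9 308.9]
t 45.5 pos [545.3 269.6 105.7] jaw 127.7 tilt 0.28 w 57.1 F [ 0.1 -0.8 -0.5]
667,-13,110,90 -> d [-298.   -76.5   -4.1] rot [2.800e-01 2.000e-02 3.769e+01] rows>=6.2
```

The elbow sits at (549.6,289.8) and 172.8°, within 3 mm of its spot. Now the tee, with the jaw at 92°.

Call:
step_arm:
  steps:
    - {"dx": -0.298, "dy": -0.085, "dz": -0.004, "ax": 0, "ay": 0, "az": 36, "fingers": 0}
    - {"dx": -0.298, "dy": -0.085, "dz": -0.004, "ax": 0, "ay": 0, "az": 36, "fingers": 0}
    - {"dx": -0.298, "dy": -0.085, "dz": -0.004, "ax": 0, "ay": 0, "az": 36, "fingers": 0}
    - {"dx": -0.298, "dy": -0.085, "dz": -0.004, "ax": 0, "ay": 0, "az": 36, "fingers": 0}
    - {"dx": -0.298, "dy": -0.085, "dz": -0.004, "ax": 0, "ay": 0, "az": 36, "fingers": 0}
    - {"dx": -0.298, "dy": -0.085, "dz": -0.004, "ax": 0, "ay": 0, "az": 36, "fingers": 0}
    - {"dx": -0.298, "dy": -0.085, "dz": -0.004, "ax": 0, "ay": 0, "az": 36, "fingers": 0}
    - {"dx": -0.298, "dy": -0.085, "dz": -0.004, "ax": 0, "ay": 0, "az": 36, "fingers": 0}
    - {"dx": -0.298, "dy": -0.085, "dz": -0.004, "ax": 0, "ay": 0, "az": 36, "fingers": 0}
    - {"dx": -0.298, "dy": -0.085, "dz": -0.004, "ax": 0, "ay": 0, "az": 36, "fingers": 0}

```text
t: 46.5
position: [0.6596, -0.0163, 0.1091]
tool_rot: [2.185, 2.256, 0.004]
wrist_force: [-1.1, -0.5, -0.6]
gripper_width: 0.0883
```

```bash
python3 wv.py w18
python3 - <<'E'
from h import *
import pickle,fit
f=pickle.load(open('w18.pkl','rb'));px=proj(f,[.670,-.015,.013])[0];print(px)
fit.meas(f,px,'tee')
E
python3 go.py 670,-20,110,92
```

```text
[257.57299853 200.21578042]
tee px [251. 198.] A 1834 cen [668.9 -21.7] rect [672.1 -26.4] [64.6 52.8] 2.9
  raw -55.7 ref -87.1 origin [668.5 -14.2]
  grip centre [669.1 -26.7]
t 46.5 pos [659.7 -16.4 109.4] jaw 91.8 tilt 0.19 w 88.0 F [ 0.5 -0.6 -0.5]
670,-20,110,92 -> d [-4.  10.1 -0.6] rot [ 0.18 -0.06 -0.19] rows>=0.2
```

```bash
python3 go.py 671,-26.4,-21,92.9
```

```text
t 46.5 pos [659.7 -16.4 109.4] jaw 91.8 tilt 0.19 w 88.0 F [ 0.5 -0.6 -0.5]
671,-26.4,-21,92.9 -> d [-10.5  10.5 130.4] rot [ 0.18 -0.06 -1.09] rows>=2.6
```

Call:
step_arm:
  newtons: 30
  steps:
    - {"dx": -0.01, "dy": 0.011, "dz": 0.03, "ax": 0, "ay": 0, "az": -1.1, "fingers": 0}
    - {"dx": -0.01, "dy": 0.011, "dz": 0.07, "ax": 0, "ay": 0, "az": -1.1, "fingers": 0}
    - {"dx": -0.01, "dy": 0.011, "dz": 0.105, "ax": 0, "ay": 0, "az": -1.1, "fingers": 0}
    - {"dx": -0.01, "dy": 0.011, "dz": 0.125, "ax": 0, "ay": 0, "az": -1.1, "fingers": 0}
    - {"dx": -0.01, "dy": 0.011, "dz": 0.131, "ax": 0, "ay": 0, "az": -1.1, "fingers": 0}
    - {"dx": -0.01, "dy": 0.011, "dz": 0.131, "ax": 0, "ay": 0, "az": -1.1, "fingers": 255}
    - {"dx": -0.01, "dy": 0.011, "dz": 0.131, "ax": 0, "ay": 0, "az": -1.1, "fingers": 255}
    - {"dx": -0.01, "dy": 0.011, "dz": 0.131, "ax": 0, "ay": 0, "az": -1.1, "fingers": 255}
    - {"dx": -0.01, "dy": 0.011, "dz": 0.131, "ax": 0, "ay": 0, "az": -1.1, "fingers": 255}
    - {"dx": -0.01, "dy": 0.011, "dz": 0.131, "ax": 0, "ay": 0, "az": -1.1, "fingers": 255}

```text
t: 47.55
position: [0.6723, -0.0276, -0.0207]
tool_rot: [2.165, 2.273, 0.006]
wrist_force: [-0.3, -2.9, 4.0]
gripper_width: 0.0508
```

Call:
step_arm:
  steps:
    - {"dx": 0, "dy": 0, "dz": -0.04, "ax": 0, "ay": 0, "az": 0, "fingers": 255}
    - {"dx": 0, "dy": 0, "dz": -0.08, "ax": 0, "ay": 0, "az": 0, "fingers": 255}
    - {"dx": 0, "dy": 0, "dz": -0.12, "ax": 0, "ay": 0, "az": 0, "fingers": 255}
    - {"dx": 0, "dy": 0, "dz": -0.12, "ax": 0, "ay": 0, "az": 0, "fingers": 255}
    - {"dx": 0, "dy": 0, "dz": -0.12, "ax": 0, "ay": 0, "az": 0, "fingers": 255}

```text
t: 48.05
position: [0.6715, -0.0279, 0.0989]
tool_rot: [2.165, 2.273, 0.006]
wrist_force: [0.0, -0.7, -1.7]
gripper_width: 0.0503
```

```bash
python3 go.py 568.3,388.8,100,172.5; python3 wv.py w19
python3 - <<'E'
from h import *
import pickle,fit
f=pickle.load(open('w19.pkl','rb'));s=telemetry.observe()
p=np.array(s['position']);z=p[2]+.034;px=proj(f,[p[0],p[1],z])[0];print(px,p)
fit.ray=lambda f,q,zz:ray(f,q,z)
fit.meas(f,px,'tee')
E
```

```text
t 48.0 pos [671.5 -27.9  98.9] jaw 92.8 tilt 0.26 w 50.3 F [ 0.  -0.7 -1.7]
568.3,388.8,100,172.5 -> d [421.2 -82.8  -1.3] rot [  0.23   0.16 -79.71] rows>=9.3
[257.26998325 254.07918992] [ 0.6708964  -0.02776632  0.09745508]
tee px [264. 249.] A 2375 cen [669.5 -24.5] rect [668.  -29.5] [61.9 55.5] 2.6
  raw -107.3 ref -87.4 origin [669.2 -17. ]
  grip centre [669.7 -29.5]
```

Call:
step_arm:
  steps:
    - {"dx": 0.421, "dy": -0.083, "dz": -0.001, "ax": 0, "ay": 0, "az": -79.7, "fingers": 255}
    - {"dx": 0.421, "dy": -0.083, "dz": -0.001, "ax": 0, "ay": 0, "az": -79.7, "fingers": 255}
    - {"dx": 0.421, "dy": -0.083, "dz": -0.001, "ax": 0, "ay": 0, "az": -79.7, "fingers": 255}
    - {"dx": 0.421, "dy": -0.083, "dz": -0.001, "ax": 0, "ay": 0, "az": -79.7, "fingers": 255}
    - {"dx": 0.421, "dy": -0.083, "dz": -0.001, "ax": 0, "ay": 0, "az": -79.7, "fingers": 255}
    - {"dx": 0.421, "dy": -0.083, "dz": -0.001, "ax": 0, "ay": 0, "az": -79.7, "fingers": 255}
    - {"dx": 0.421, "dy": -0.083, "dz": -0.001, "ax": 0, "ay": 0, "az": -79.7, "fingers": 255}
    - {"dx": 0.421, "dy": -0.083, "dz": -0.001, "ax": 0, "ay": 0, "az": -79.7, "fingers": 255}
    - {"dx": 0.421, "dy": -0.083, "dz": -0.001, "ax": 0, "ay": 0, "az": -79.7, "fingers": 255}
    - {"dx": 0.421, "dy": -0.083, "dz": -0.001, "ax": 0, "ay": 0, "az": -79.7, "fingers": 255}

```text
t: 49.1
position: [0.5654, 0.3922, 0.097]
tool_rot: [0.191, 3.136, 0.0]
wrist_force: [-0.4, -0.9, -1.7]
gripper_width: 0.0505
```

Call:
step_arm:
  steps:
    - {"dx": 0, "dy": 0, "dz": 0, "ax": 0, "ay": 0, "az": 0, "fingers": 255}
    - {"dx": 0, "dy": 0, "dz": 0, "ax": 0, "ay": 0, "az": 0, "fingers": 255}
    - {"dx": 0, "dy": 0, "dz": 0, "ax": 0, "ay": 0, "az": 0, "fingers": 255}

```text
t: 49.4
position: [0.5682, 0.3878, 0.0989]
tool_rot: [0.209, 3.132, 0.001]
wrist_force: [-0.2, 0.1, -1.1]
gripper_width: 0.0505
```

```bash
python3 go.py 568.3,388.8,-14.7,172.5
```

```text
t 49.4 pos [568.2 387.8  98.9] jaw 172.4 tilt 0.15 w 50.5 F [-0.2  0.1 -1.1]
568.3,388.8,-14.7,172.5 -> d [  0.3   1.  113.6] rot [ 0.04  0.14 -0.13] rows>=2.3
```

Call:
step_arm:
  steps:
    - {"dx": 0, "dy": 0.002, "dz": 0.05, "ax": 0, "ay": 0, "az": 0, "fingers": 255}
    - {"dx": 0, "dy": 0.002, "dz": 0.09, "ax": 0, "ay": 0, "az": 0, "fingers": 255}
    - {"dx": 0, "dy": 0.002, "dz": 0.108, "ax": 0, "ay": 0, "az": 0, "fingers": 255}
    - {"dx": 0, "dy": 0.002, "dz": 0.114, "ax": 0, "ay": 0, "az": 0, "fingers": 255}
    - {"dx": 0, "dy": 0.002, "dz": 0.114, "ax": 0, "ay": 0, "az": 0, "fingers": 255}
    - {"dx": 0, "dy": 0.002, "dz": 0.114, "ax": 0, "ay": 0, "az": 0, "fingers": 255}

```text
t: 50.0
position: [0.5693, 0.3904, -0.0139]
tool_rot: [0.207, 3.13, 0.002]
wrist_force: [1.0, -0.5, -1.8]
gripper_width: 0.0502
```

Call:
step_arm:
  steps:
    - {"dx": 0, "dy": 0, "dz": 0.0005, "ax": 0, "ay": 0, "az": 0, "fingers": 255}
    - {"dx": 0, "dy": 0, "dz": 0.0005, "ax": 0, "ay": 0, "az": 0, "fingers": 60}
    - {"dx": 0, "dy": 0, "dz": 0.0005, "ax": 0, "ay": 0, "az": 0, "fingers": 60}
    - {"dx": 0, "dy": 0, "dz": 0.0005, "ax": 0, "ay": 0, "az": 0, "fingers": 60}
    - {"dx": 0, "dy": 0, "dz": -0.04, "ax": 0, "ay": 0, "az": 0, "fingers": 60}
    - {"dx": 0, "dy": 0, "dz": -0.08, "ax": 0, "ay": 0, "az": 0, "fingers": 60}
    - {"dx": 0, "dy": 0, "dz": -0.12, "ax": 0, "ay": 0, "az": 0, "fingers": 60}
    - {"dx": 0, "dy": 0, "dz": -0.16, "ax": 0, "ay": 0, "az": 0, "fingers": 60}
    - {"dx": 0, "dy": 0, "dz": -0.16, "ax": 0, "ay": 0, "az": 0, "fingers": 60}

```text
t: 50.9
position: [0.5702, 0.3916, 0.1523]
tool_rot: [0.205, 3.122, 0.01]
wrist_force: [-0.0, 0.9, 0.5]
gripper_width: 0.0675
```

```bash
python3 go.py 330,120,200,172.5; python3 wv.py w20
python3 - <<'E'
from h import *
import pickle,fit
f=pickle.load(open('w20.pkl','rb'));fit.ray=lambda f,q,z:ray(f,q,z+.005)
for k,P in(('tee',[.563,.390,.018]),('elb',[.5497,.290,.018]),('red',[.452,.305,.025])):
    fit.meas(f,proj(f,P)[0],k)
E
```

```text
t 50.9 pos [570.2 391.6 152.3] jaw 172.5 tilt 0.84 w 67.5 F [-0.   0.9  0.5]
330,120,200,172.5 -> d [ 202.1 -300.3  -52.4] rot [ 0.41  0.73 -0.  ] rows>=7.3
tee px [263. 179.] A 2203 cen [563.8 391.4] rect [568.8 390.9] [64.  52.1] 82.4
  raw -6.1 ref -7.6 origin [556.3 392.4]
  grip centre [568.7 390.8]
elb px [271.  79.] A 603 cen [542.3 287.4] rect [532. 290.] [42.7 43.3] 37.7
  raw 150.0 ref 172.7 origin [539.7 287.7]
  leg 1 ang 217.7 grip at 27: [536.2 268.9]
  leg -1 ang 127.7 grip at 27: [541.1 306.8]
red px [364.  88.] A 1037 cen [451.3 308.5] rect [454.3 308.1] [35.2 46. ] 81.0
```

Call:
step_arm:
  steps:
    - {"dx": 0.05, "dy": -0.08, "dz": -0.06, "ax": 0.4, "ay": 0.7, "az": 0, "fingers": 60}
    - {"dx": 0.16, "dy": -0.36, "dz": -0.06, "ax": 0.4, "ay": 0.7, "az": 0, "fingers": 60}
    - {"dx": 0.16, "dy": -0.36, "dz": -0.06, "ax": 0.4, "ay": 0.7, "az": 0, "fingers": 60}
    - {"dx": 0.16, "dy": -0.36, "dz": -0.06, "ax": 0.4, "ay": 0.7, "az": 0, "fingers": 60}
    - {"dx": 0.16, "dy": -0.36, "dz": -0.06, "ax": 0.4, "ay": 0.7, "az": 0, "fingers": 60}
    - {"dx": 0.16, "dy": -0.36, "dz": -0.06, "ax": 0.4, "ay": 0.7, "az": 0, "fingers": 60}
    - {"dx": 0.16, "dy": -0.36, "dz": -0.06, "ax": 0.4, "ay": 0.7, "az": 0, "fingers": 60}
    - {"dx": 0.16, "dy": -0.36, "dz": -0.06, "ax": 0.4, "ay": 0.7, "az": 0, "fingers": 60}
    - {"dx": 0.16, "dy": -0.36, "dz": -0.06, "ax": 0.4, "ay": 0.7, "az": 0, "fingers": 60}
    - {"dx": 0.16, "dy": -0.36, "dz": -0.06, "ax": 0.4, "ay": 0.7, "az": 0, "fingers": 60}

```text
t: 51.95
position: [0.3589, 0.1242, 0.1998]
tool_rot: [-0.286, -3.127, 0.084]
wrist_force: [-0.3, 0.3, 1.0]
gripper_width: 0.0674
```

```bash
python3 go.py
python3 - <<'E'
from h import *
import fit
g=grab_frame('top')
a=g['image'][170:275,75:185,::-1];b=g['image'][180:265,325:425,::-1];h=grab_frame('scene')['image'][200:310,90:220,::-1]
r=lambda x:cv2.resize(x,(390,390*x.shape[0]//x.shape[1]),interpolation=cv2.INTER_CUBIC)
a,b,h=r(a),r(b),r(h);H=a.shape[0]
L=a;Rr=np.vstack([b,h])[:];n=max(L.shape[0],Rr.shape[0]);pad=lambda x:cv2.copyMakeBorder(x,0,n-x.shape[0],0,0,cv2.BORDER_CONSTANT)
o=np.hstack([pad(L),pad(Rr)]);o=cv2.resize(o,None,fx=min(1,600/n),fy=min(1,600/n));cv2.imwrite('pics/c21.png',o);print(o.shape)
fit.ray=lambda f,q,z:ray(f,q,z+.005)
for k,P in(('tee',[.563,.390,.018]),('elb',[.5497,.290,.018]),('red',[.452,.305,.025])):
    fit.meas(g,proj(g,P)[0],k)
E
```

```text
t 52.0 pos [358.9 124.2 199.8] jaw 169.6 tilt 3.07 w 67.4 F [-0.3  0.3  1. ]
(600, 708, 3)
tee px [109. 201.] A 1332 cen [562.8 392.6] rect [570.4 391.4] [62.3 48.2] 83.9
  raw -8.9 ref -6.1 origin [555.3 393.4]
  grip centre [567.7 392.1]
elb px [150. 204.] A 1867 cen [554.1 288.9] rect [544.9 289.6] [59. 58.] 37.9
  raw 172.8 ref 172.9 origin [551.6 289.2]
  leg 1 ang 217.9 grip at 27: [548.1 270.4]
  leg -1 ang 127.9 grip at 27: [552.8 308.3]
red px [150. 204.] A 1840 cen [552.7 287. ] rect [543.5 287.8] [58.5 57.6] 37.9
```

View pics/c21.png

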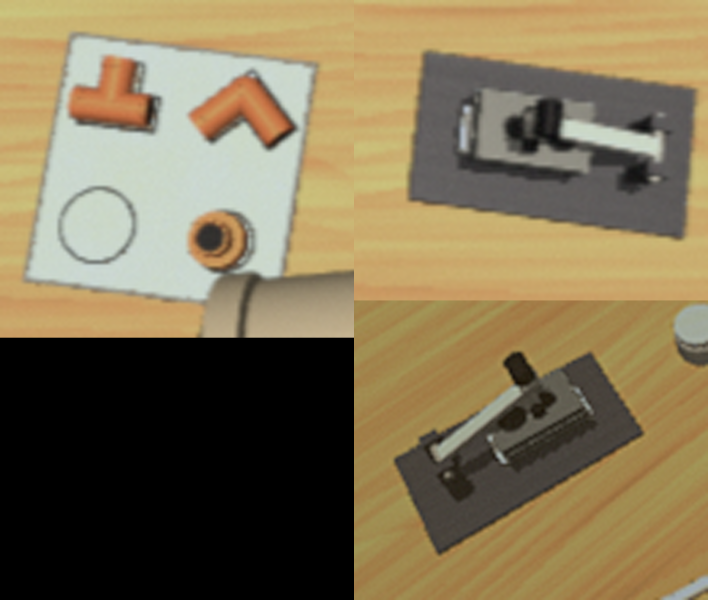

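The tee and elbow sit in their outlines and the arm rests on the squared pile. The reducer shows its outline on the right, partly from parallax, so I'll measure it.

```bash
python3 - <<'E'
from h import *
g=grab_frame('top');im=g['image'];hsv=cv2.cvtColor(im,cv2.COLOR_RGB2HSV)
S=4;x0,y0=125,228;c=cv2.resize(im[y0:262,x0:162],None,fx=S,fy=S,interpolation=cv2.INTER_CUBIC)
H=cv2.cvtColor(c,cv2.COLOR_RGB2HSV);gr=cv2.cvtColor(c,cv2.COLOR_RGB2GRAY)
un=lambda p:(np.array(p)+.5)/S-.5+[x0,y0]
m=(H[...,1]>90).astype(np.uint8);cs,_=cv2.findContours(m,cv2.RETR_EXTERNAL,cv2.CHAIN_APPROX_NONE);k=max(cs,key=cv2.contourArea)
for z in(.005,.027): 
    w=ray(g,un(k[:,0]),z)[:,:2].astype(np.float32)*1000;print(z,'encl',cv2.minEnclosingCircle(w),'rect',cv2.minAreaRect(w))
d=(gr<60).astype(np.uint8);cs,_=cv2.findContours(d,cv2.RETR_EXTERNAL,cv2.CHAIN_APPROX_NONE);k=max(cs,key=cv2.contourArea)
w=ray(g,un(k[:,0]),.045)[:,:2].astype(np.float32)*1000;print('hole',cv2.minEnclosingCircle(w))
h=grab_frame('scene');b=h['image'];hs=cv2.cvtColor(b,cv2.COLOR_RGB2HSV)
p=proj(h,[.4515,.304,.045])[0];print(p)
x,y=p.astype(int);d=(cv2.cvtColor(b,cv2.COLOR_RGB2GRAY)[y-9:y+9,x-12:x+12]<60).astype(np.uint8);M=cv2.moments(d,True)
if M['m00']: q=[x-12+M['m10']/M['m00'],y-9+M['m01']/M['m00']];print('scene hole',q,ray(h,q,.045)*1000)
E
python3 go.py 358.9,60,220,169.6
```

```text
0.005 encl ((452.7200012207031, 309.0472106933594), 23.240345001220703) rect ((452.79052734375, 309.0227355957031), (44.85120391845703, 43.85531234741211), 1.8763601779937744)
0.027 encl ((451.1089172363281, 304.1712341308594), 22.827627182006836) rect ((451.1782531738281, 304.1472473144531), (44.054595947265625, 43.076416015625), 1.8764021396636963)
hole ((452.48828125, 305.7361145019531), 8.94996452331543)
[297.96108181 117.09040093]
scene hole [np.float64(298.1914893617021), np.float64(119.57446808510639)] [[460.0577467  295.89822106  45.        ]]
t 52.1 pos [359.9 124.5 200. ] jaw 169.6 tilt 3.05 w 67.1 F [ 0.7 -0.2  0.6]
358.9,60,220,169.6 -> d [-10.8 -64.6 -16.6] rot [-3.04  0.25 -0.01] rows>=1.4
```

Run:
```python
from h import *
g=grab_frame('top')
u=np.array([-.144,-.9895]);v=np.array([.9895,-.144]);b=np.array([514,-273])
P=ray(g,[(360,215.3),(392.2,218.7),(374.6,204.6),(374.6,226.7)],.05)[:,:2]*1000
print('pile top ends x',((P-b)@u).round(1)[:2],'sides y',((P-b)@v).round(1)[2:])
hp=[371.5,211.5]
for c in(.22,.34,.45):
    f=np.radians(13)+c;Q=np.r_[(b+u*(85-107*np.cos(f)))/1000,.052+.107*np.sin(f)];print('handle px at clamp',c,proj(g,Q).round(1))
print('seen approx',325+(548-354)/.908/3.9,180+118/.908/3.9)
import fit
fit.ray=lambda f,q,z:ray(f,q,z+.005)
for k,P in(('tee',[.563,.390,.018]),('elb',[.5497,.290,.018])): fit.meas(g,proj(g,P)[0],k)
```

```text
pile top ends x [-39.3  40.4] sides y [ 29.8 -24.9]
handle px at clamp 0.22 [[376.2 213.5]]
handle px at clamp 0.34 [[380.  213.2]]
handle px at clamp 0.45 [[384.  213.1]]
seen approx 379.7836891449226 213.32203772732407
tee px [110. 200.] A 1733 cen [565.1 392.1] rect [570.4 391.2] [61.2 48.2] 83.9
  raw -9.3 ref -6.1 origin [557.7 392.8]
  grip centre [570.1 391.5]
elb px [150. 204.] A 1883 cen [554.3 289.6] rect [544.7 289.8] [59.  57.6] 37.9
  raw 176.7 ref 172.9 origin [551.7 289.9]
  leg 1 ang 217.9 grip at 27: [548.3 271.1]
  leg -1 ang 127.9 grip at 27: [553. 309.]
```

The pile is centred (ends at -39 and +40 mm), the handle matches a clamp angle of about 0.34, and every fitting is within about 3 mm of its spot. Handing in.

```bash
python3 -c "
from bench import job_done
print(job_done())"
```

```text
the job is handed in; nothing more can be done
None
```

The table is set and the job is handed in; no verdict was reported. I swung the holder's arm back, piled the three plates on the bed and lowered the arm onto them. Then I placed the reducer, elbow and tee in their outlines. The coupling was not on the table this time.

**Last checks from the cameras**
- **Pile:** the top plate's ends are at -39 and +40 mm along the bed, so it is centred lengthwise. Across the bed it reads about 2 mm off centre from hand-read pixels. The bottom plate was about 2 mm off along the bed when I measured it after placing.
- **Arm:** the handle sits where a clamp angle of about 0.34 puts it, the expected rest on three plates.
- **Fittings:** tee about 3 mm, elbow 1–3 mm and reducer 1–2 mm from their spots, with the tee and elbow angles within 2° of drawn. I saw no fitting knocked out of its outline before handing in.

**What went wrong or disagreed**
- **First grasp:** my first grasp of the handle closed on nothing. The fingertips are about 26 mm behind the TCP, not 8 mm ahead as stated. I found this by touching the table, which briefly pushed the wrist force to about 66 N.
- **Reducer position:** its position before pickup read about 13 mm apart between my rough first top-view estimate and the later wrist view. I used the close-up value.
- **Bad readings:** late in the job, one wrist reading of the elbow and one scene reading of the reducer's hole were about 10 mm off. I set both aside in favour of the clear top-view measurement.

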